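# Pack away the slide plates and tools after a microscope session

### The job

Pack up the slide kit: stack all the aluminium slide plates squarely in the blue-cornered carrier in any order, with exactly one yellow separator sheet between each plate and the next, none under the bottom plate or on the top one, and leave any spare sheet lying on the bench clear of the carrier. Lay the red scraper and the caliper flat and fully home in their own cut-outs in the tool tray. Leave the bottle, the beaker and the jar where they stand.

Things in the scene. Friction and masses are not known exactly. Their poses are not given: they have to be found in the camera images.
- plate1: aluminium slide plate, a flat slab 110 (x) by 54 (y) by 12 mm high with three glass slides let into its top; same as the other plates (three or four are present); 0.13 to 0.21 kg; origin at the centre of its underside, z up; it may lie either way round
- plate2: aluminium slide plate, a flat slab 110 (x) by 54 (y) by 12 mm high with three glass slides let into its top; same as the other plates (three or four are present); 0.13 to 0.21 kg; origin at the centre of its underside, z up; it may lie either way round
- plate3: aluminium slide plate, a flat slab 110 (x) by 54 (y) by 12 mm high with three glass slides let into its top; same as the other plates (three or four are present); 0.13 to 0.21 kg; origin at the centre of its underside, z up; it may lie either way round
- plate4: aluminium slide plate, a flat slab 110 (x) by 54 (y) by 12 mm high with three glass slides let into its top; same as the other plates (three or four are present); 0.13 to 0.21 kg; origin at the centre of its underside, z up; it may lie either way round
- sheet1: yellow rigid plastic separator sheet, 110 (x) by 54 (y) by 6 mm thick, with a finger notch in the middle of each long side (42 mm long in x, 17 mm deep) that leaves a waist 20 mm wide in y to grip at the origin; 0.04 kg; same as the other two sheets; origin at the centre of its underside
- sheet2: yellow rigid plastic separator sheet, 110 (x) by 54 (y) by 6 mm thick, with a finger notch in the middle of each long side (42 mm long in x, 17 mm deep) that leaves a waist 20 mm wide in y to grip at the origin; 0.04 kg; same as the other two sheets; origin at the centre of its underside
- sheet3: yellow rigid plastic separator sheet, 110 (x) by 54 (y) by 6 mm thick, with a finger notch in the middle of each long side (42 mm long in x, 17 mm deep) that leaves a waist 20 mm wide in y to grip at the origin; 0.04 kg; same as the other two sheets; origin at the centre of its underside
- carrier: the slide carrier, fixed to the bench: white base 150 (x) by 94 (y) by 8 mm with four blue L-shaped corner brackets that rise 16 mm above the base's top and leave a bay 116 by 60 mm for one column of plates; the middle 80 mm of each long side is open for fingers; origin at the centre of its underside
- carrier_seat (a point): centre of the carrier's bay on top of its base, 8 mm above the bench; x along the bay's 116 mm length, z up
- tray: the tool tray, fixed to the bench: 195 (x, from -100 to +95) by 176 (y) by 14 mm high, dark foam with two cut-outs 10 mm deep, teal at the bottom (4 mm above the bench), each the outline of its tool with about 3 mm to spare all round, both tools' handle ends to -x; origin on the underside at the middle of its width
- scraper_pocket (a point): where the scraper's origin belongs: on the floor of its cut-out (10 mm below the foam's top); x points to the blade end
- scraper_pocket_head (a point): where point scraper_head belongs, 60 mm along x from scraper_pocket
- caliper_pocket (a point): where the caliper's origin belongs: on the floor of its cut-out (10 mm below the foam's top); x points to the jaw end, y to the side the jaws point to
- caliper_pocket_head (a point): where point caliper_head belongs, 69 mm in x and 30 mm in y from caliper_pocket
- scraper: bench scraper lying flat: red handle 20 mm wide (y) and 20 mm high from x = -85 to +20 mm, steel blade 50 mm wide and 6 mm thick from x = +20 to +70; 0.11 kg; origin on the underside near the balance point, x towards the blade; best gripped across the handle at the origin
- scraper_head (a point): point on the scraper's underside in the blade, 60 mm along x from its origin
- caliper: digital caliper lying flat: steel beam 16 mm wide, 8 mm thick from x = -84 to +76 mm; grey slider block 32 mm wide (y) and 22 mm high from x = -15 to +25; two 8 mm thick jaws at x = 37 and 69 reaching to y = +38; nothing moves; 0.13 kg; origin on the underside of the beam's middle line, x towards the jaws; best gripped across the slider block (centre x = +5)
- caliper_head (a point): point on the caliper's underside in the outer jaw, at x = 69, y = 30 mm from its origin
- bottle: bystander: amber bottle 64 mm across, 150 mm high; origin under its centre
- beaker: bystander: glass beaker 72 mm across, 90 mm high; origin under its centre
- jar: bystander: white jar with blue cap, 68 mm across, 80 mm high; origin under its centre
There are look-alikes about, which are no part of the job. What is shaped like the plate1 but pink or turquoise is not meant.

How it is judged:
At the end, for the whole second after the job is handed in: plates and used sheets alternate in the bay, plate lowest and topmost (heights within 2.5 mm), flat, within 8 mm and 0.14 rad of square; spare sheets flat on the bench over 90 mm from the bay's centre; each tool in its cut-out within 7 mm sideways and 3 mm of its floor; all released, at rest (x of plate1 in the frame of carrier_seat between -0.008 and 0.008 m and y of plate1 in the frame of carrier_seat between -0.008 and 0.008 m and angle between the x axis of each of plate1, plate2, plate3, plate4 and the x axis of carrier_seat, either way round below 0.14 rad and angle between each of plate1, plate2, plate3, plate4's own z axis and vertical below 0.06 rad and linear speed of each of plate1, plate2, plate3, plate4, scraper, caliper below 0.02 m/s and (z of plate1 in the frame of carrier_seat between -0.0025 and 0.0025 m or z of plate1 in the frame of carrier_seat between 0.0155 and 0.0205 m or z of plate1 in the frame of carrier_seat between 0.0335 and 0.0385 m or z of plate1 in the frame of carrier_seat between 0.0515 and 0.0565 m) and x of plate2 in the frame of carrier_seat between -0.008 and 0.008 m and y of plate2 in the frame of carrier_seat between -0.008 and 0.008 m and (z of plate2 in the frame of carrier_seat between -0.0025 and 0.0025 m or z of plate2 in the frame of carrier_seat between 0.0155 and 0.0205 m or z of plate2 in the frame of carrier_seat between 0.0335 and 0.0385 m or z of plate2 in the frame of carrier_seat between 0.0515 and 0.0565 m) and x of plate3 in the frame of carrier_seat between -0.008 and 0.008 m and y of plate3 in the frame of carrier_seat between -0.008 and 0.008 m and (z of plate3 in the frame of carrier_seat between -0.0025 and 0.0025 m or z of plate3 in the frame of carrier_seat between 0.0155 and 0.0205 m or z of plate3 in the frame of carrier_seat between 0.0335 and 0.0385 m or z of plate3 in the frame of carrier_seat between 0.0515 and 0.0565 m) and x of plate4 in the frame of carrier_seat between -0.008 and 0.008 m and y of plate4 in the frame of carrier_seat between -0.008 and 0.008 m and (z of plate4 in the frame of carrier_seat between -0.0025 and 0.0025 m or z of plate4 in the frame of carrier_seat between 0.0155 and 0.0205 m or z of plate4 in the frame of carrier_seat between 0.0335 and 0.0385 m or z of plate4 in the frame of carrier_seat between 0.0515 and 0.0565 m) and ((height (world z) of sheet1 below 0.005 m and horizontal distance between sheet1 and carrier_seat above 0.09 m and linear speed of sheet1 below 0.02 m/s) or (x of sheet1 in the frame of carrier_seat between -0.008 and 0.008 m and y of sheet1 in the frame of carrier_seat between -0.008 and 0.008 m and angle between the x axis of sheet1 and the x axis of carrier_seat, either way round below 0.14 rad and angle between sheet1's own z axis and vertical below 0.06 rad and linear speed of sheet1 below 0.02 m/s)) and ((height (world z) of sheet1 below 0.005 m and horizontal distance between sheet1 and carrier_seat above 0.09 m and linear speed of sheet1 below 0.02 m/s) or z of sheet1 in the frame of carrier_seat between 0.0095 and 0.0145 m or z of sheet1 in the frame of carrier_seat between 0.0275 and 0.0325 m or z of sheet1 in the frame of carrier_seat between 0.0455 and 0.0505 m) and ((height (world z) of sheet1 below 0.005 m and horizontal distance between sheet1 and carrier_seat above 0.09 m and linear speed of sheet1 below 0.02 m/s) or z of any of plate1, plate2, plate3, plate4 in the frame of sheet1 above 0.004 m) and ((height (world z) of sheet2 below 0.005 m and horizontal distance between sheet2 and carrier_seat above 0.09 m and linear speed of sheet2 below 0.02 m/s) or (x of sheet2 in the frame of carrier_seat between -0.008 and 0.008 m and y of sheet2 in the frame of carrier_seat between -0.008 and 0.008 m and angle between the x axis of sheet2 and the x axis of carrier_seat, either way round below 0.14 rad and angle between sheet2's own z axis and vertical below 0.06 rad and linear speed of sheet2 below 0.02 m/s)) and ((height (world z) of sheet2 below 0.005 m and horizontal distance between sheet2 and carrier_seat above 0.09 m and linear speed of sheet2 below 0.02 m/s) or z of sheet2 in the frame of carrier_seat between 0.0095 and 0.0145 m or z of sheet2 in the frame of carrier_seat between 0.0275 and 0.0325 m or z of sheet2 in the frame of carrier_seat between 0.0455 and 0.0505 m) and ((height (world z) of sheet2 below 0.005 m and horizontal distance between sheet2 and carrier_seat above 0.09 m and linear speed of sheet2 below 0.02 m/s) or z of any of plate1, plate2, plate3, plate4 in the frame of sheet2 above 0.004 m) and ((height (world z) of sheet3 below 0.005 m and horizontal distance between sheet3 and carrier_seat above 0.09 m and linear speed of sheet3 below 0.02 m/s) or (x of sheet3 in the frame of carrier_seat between -0.008 and 0.008 m and y of sheet3 in the frame of carrier_seat between -0.008 and 0.008 m and angle between the x axis of sheet3 and the x axis of carrier_seat, either way round below 0.14 rad and angle between sheet3's own z axis and vertical below 0.06 rad and linear speed of sheet3 below 0.02 m/s)) and ((height (world z) of sheet3 below 0.005 m and horizontal distance between sheet3 and carrier_seat above 0.09 m and linear speed of sheet3 below 0.02 m/s) or z of sheet3 in the frame of carrier_seat between 0.0095 and 0.0145 m or z of sheet3 in the frame of carrier_seat between 0.0275 and 0.0325 m or z of sheet3 in the frame of carrier_seat between 0.0455 and 0.0505 m) and ((height (world z) of sheet3 below 0.005 m and horizontal distance between sheet3 and carrier_seat above 0.09 m and linear speed of sheet3 below 0.02 m/s) or z of any of plate1, plate2, plate3, plate4 in the frame of sheet3 above 0.004 m) and horizontal distance between scraper and scraper_pocket below 0.007 m and z of scraper in the frame of scraper_pocket below 0.003 m and horizontal distance between scraper_head and scraper_pocket_head below 0.007 m and z of scraper_head in the frame of scraper_pocket_head below 0.003 m and horizontal distance between caliper and caliper_pocket below 0.007 m and z of caliper in the frame of caliper_pocket below 0.003 m and horizontal distance between caliper_head and caliper_pocket_head below 0.007 m and z of caliper_head in the frame of caliper_pocket_head below 0.003 m); the robot touches nothing.
It fails at once if the bottle, beaker or jar is shifted by more than 30 mm or tipped (distance of any of bottle, beaker, jar from where it was at the start of the episode above 0.03 m or angle between any of bottle, beaker, jar's own z axis and vertical above 0.4 rad).
Of plate1, plate2, plate3, plate4 only 3 to 4 are there at a start; the rules pass over those that are not, and their reading is None.
At some moment in a run one of scraper, caliper, plate1, plate2, plate3, plate4, sheet1, sheet2, sheet3 may be knocked a few centimetres aside while the robot is not near it.
It also fails if it takes over 210 s, if anything falls off the work surface, if the arm or the gripper's body presses on something with over 40 N, if the wrist force passes 120 N, or if a joint passes its speed limit or range.

### The arm

A 6-joint arm with a two-finger parallel gripper is mounted at the origin on the work surface. World frame = base frame: x ahead of the robot, y to its left, z up, the work surface at z = 0. Lengths are in m, angles in rad, forces in N, time in s.
With the tool pointing down it reaches from about 0.3 to 0.875 m from the base axis. Payload 6.4 kg.
Tool frame: the origin (TCP) lies at the very end of the fingers, on their centre line; the grasp point (between the pads) lies 19 mm behind it; z points along the fingers, y is the line along which they close (so a half turn about z gives the same grasp; the last joint's range is limited). The gripper opens to 85 mm and grips with 20 to 120 N. Pads are 22 mm wide; open, the fingers measure 114 mm over their backs; the gripper's body (76 mm by 85 mm) begins 54 mm behind the grasp point. The pads swing forward as they close: fully open they stand 13 mm farther back than shut.
Start: joints at [-1.35, 0.181, 1.607, -0, 1.354, -0.206], TCP at [0.238, -0.523, 0.231] pointing down, gripper open.
Joint ranges: [-2.99, 2.99], [-0.89, 2.07], [0.3, 2.58], [-1.14, 4.28], [0, 2.63], [-3.12, 3.12]. Speed limits (rad/s): [2.57, 2.57, 3.01, 3.14, 3.14, 3.14].

### API

Orientations are given as a rotation vector (axis times angle).
In Python, from cell import state, cams, ticket gives the robot as it stands.
- The arm moves only by the shell command python3 -m inch 'ROWS' [OPENING] [FORCE]. ROWS is JSON, a list that holds one entry, the list of rows, each a list of 6 numbers: the shift along the tool's x, y, z in m, then the turn, a rotation vector about the tool's x, y, z in rad. A call has 1 to 12 rows; each row shifts and turns the commanded pose from where the row before left it, along the tool's axes as they then stand; what a row does not reach is not made up. A row lasts 1/8 s, in which the tool goes at most 62.5 mm and 10.7 degrees, less where a joint would pass 70% of its speed; a pose out of reach is approached as far as the arm can. A call is refused whole if a number of a shift passes 0.0625 or a number of a turn 0.188, either way. A call with a gripper value outside its range is refused whole. OPENING is the finger opening in m, from 0 to 0.0854, set as the call begins (- or left out, the last holds). The fingers move at their own pace and stop on an object; FORCE is the grip in N (left out, the last holds). Time passes only in rows, so rows that do not move let the fingers close. It gives the time, the measured TCP pose, the force, the opening and the grip force at its end, in the units of the state.
- state(): the state, without advancing time (a new reading comes with each control period).
- cams.camera(name): name is "side" or "top" or "wrist"; returns a dict with "image" (420x560x3 uint8, blue, green, red), "z_map" (420x560 float32, m along the optical axis (not along the pixel's ray), 0 where there is no reading), "fx", "fy", "cx", "cy" (pixels), "extrinsics" (4x4, takes a point from world to camera coordinates); the wrist camera has in their place "hand_eye" (4x4, takes a point from camera to tool coordinates, whose origin is the TCP and whose axes are the flange's). Camera axes: x right, y up, looking along -z (the intrinsics and any distortion apply to the point x, -y, -z); pixel columns grow to the right and rows downward; lengths in m; the calibration is good to about 2 mm. A picture is of the moment at which its call begins: read the wrist's pose just before it.
- ticket.close_job(): hands the job in; it is judged then, once.
The state is a dict: "time": time; "joint_positions": joint angles; "joint_velocities": joint speeds; "joint_efforts": joint torques, N m; "position": TCP position; "tcp_rot": TCP orientation; "contact_force": force on the tool from outside, world axes, zero at the start; "moment": the same for the moment, N m; "gripper_width": opening from 0.0 (shut) to 1.0 (fully open); "grip_force": force on a finger pad.
Only numpy, scipy, OpenCV 4.12 (cv2) and the standard library are available. Lean on these libraries where they do the work, as an engineer would, in place of code of your own. Each camera call takes 0.05 s, during which the arm holds its last target. There are 200 camera calls.

## Working session

There is one attempt and no reset: what is moved stays moved. The work goes in short steps, Python scripts to look and compute and a shell command to move; the robot and the scene stay as the last step left them, time stands still between calls to the robot, and variables do not carry over. Pictures are saved under pics/ and viewed, at most 14 in all, crops included, and the job is handed in when it is done.

```bash
ls; mkdir -p pics; python3 - <<'E'
from cell import state,cams
import cv2,numpy as np
s=state();print({k:np.round(v,3) for k,v in s.items()})
for n in ("top","side","wrist"):
    c=cams.camera(n);cv2.imwrite(f"pics/{n}0.png",c["image"]);np.savez(f"{n}0.npz",**c)
    print(n,c["fx"],c["fy"],c["cx"],c["cy"],[k for k in c]);print(np.round(c.get("extrinsics",c.get("hand_eye")),3), (c["z_map"]>0).mean())
E
```

```text
pics
{'time': np.float64(0.0), 'joint_positions': array([-1.35 ,  0.182,  1.608,  0.   ,  1.354, -0.206]), 'joint_velocities': array([-0.002,  0.   , -0.   , -0.001, -0.001,  0.001]), 'joint_efforts': array([ 1.0000e-03, -4.4486e+01, -3.5133e+01, -0.0000e+00,  9.0000e-03,
        0.0000e+00]), 'position': array([ 0.238, -0.523,  0.23 ]), 'tcp_rot': array([-3.069, -0.665,  0.   ]), 'contact_force': array([-0.678, -0.888,  0.227]), 'moment': array([ 0.008, -0.024, -0.026]), 'grip_force': np.float64(0.0), 'gripper_width': np.float64(1.005)}
top 463.0962326495263 463.0962326495263 277.8685746953708 207.6613976814009 ['image', 'z_map', 'fx', 'fy', 'cx', 'cy', 'extrinsics']
[[-0.021 -1.    -0.01   0.017]
 [ 0.993 -0.022  0.115 -0.567]
 [-0.115 -0.007  0.993 -1.232]
 [ 0.     0.     0.     1.   ]] 0.9958673469387755
side 416.5657916102136 416.5657916102136 281.2274712615622 207.0658402733988 ['image', 'z_map', 'fx', 'fy', 'cx', 'cy', 'extrinsics']
[[-0.926 -0.378  0.016  0.543]
 [ 0.277 -0.649  0.709 -0.198]
 [-0.257  0.661  0.705 -1.156]
 [ 0.     0.     0.     1.   ]] 0.9962840136054422
wrist 308.1859147579009 308.1859147579009 276.07577002606996 207.79788942785086 ['image', 'z_map', 'fx', 'fy', 'cx', 'cy', 'hand_eye']
[[ 0.     0.95   0.313  0.08 ]
 [ 1.     0.    -0.001  0.001]
 [-0.001  0.313 -0.95  -0.143]
 [ 0.     0.     0.     1.   ]] 0.9961309523809524
```

View pics/top0.png

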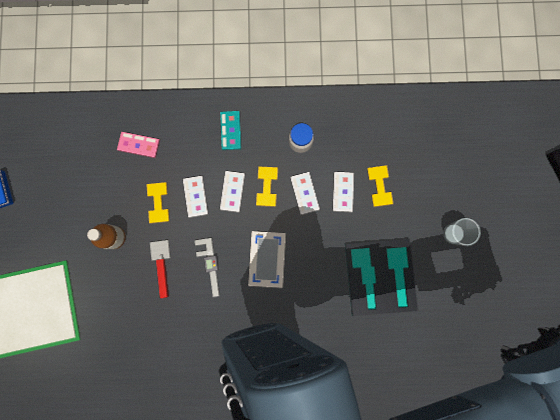

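View pics/side0.png

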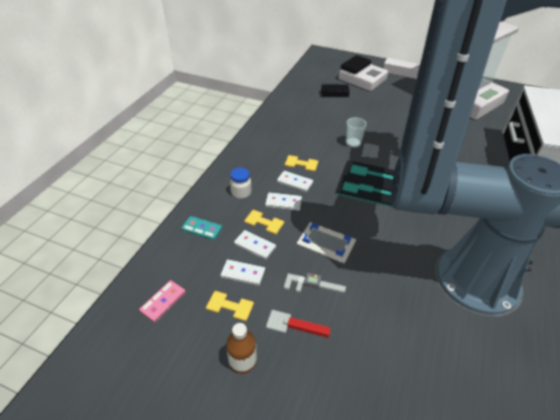

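Top view: row of two white plates (195,196), (232,191), plates (305,191), (343,192), sheets at (157,202), (267,186), (379,186); scraper (161,270), caliper (208,265), carrier (267,260), tray (382,278). So 4 plates and 3 sheets, with no spare.

```bash
cat > h.py <<'E'
import cv2,numpy as np
from scipy.spatial.transform import Rotation as R
from cell import state,cams
def shot(name):
    s=state();c=cams.camera(name)
    if name=="wrist":
        T=np.eye(4);T[:3,:3]=R.from_rotvec(s["tcp_rot"]).as_matrix();T[:3,3]=s["position"]
        c["c2w"]=T@c["hand_eye"]
    else: c["c2w"]=np.linalg.inv(c["extrinsics"])
    return c
def ray(c,uv,z):
    uv=np.asarray(uv,float).reshape(-1,2)
    d=np.c_[(uv[:,0]-c["cx"])/c["fx"],-(uv[:,1]-c["cy"])/c["fy"],-np.ones(len(uv))]@c["c2w"][:3,:3].T
    o=c["c2w"][:3,3];return (o+d*((z-o[2])/d[:,2])[:,None])[:,:2]
def pix(c,P):
    p=np.linalg.inv(c["c2w"])@np.append(P,1);return c["cx"]+c["fx"]*p[0]/-p[2],c["cy"]-c["fy"]*p[1]/-p[2]
def wz(c):  # world z per pixel from z_map
    h,w=c["z_map"].shape;u,v=np.meshgrid(np.arange(w),np.arange(h));z=c["z_map"]
    P=np.stack([(u-c["cx"])/c["fx"]*z,-(v-c["cy"])/c["fy"]*z,-z],-1)
    return P@c["c2w"][:3,:3].T+c["c2w"][:3,3]
COL={"yellow":((20,120,120),(35,255,255)),"red":((0,160,90),(6,255,255)),"white":((0,0,150),(180,60,255)),
 "blue":((108,90,60),(125,255,255)),"teal":((78,120,70),(96,255,255))}
def blobs(c,col,z,amin=60):
    hsv=cv2.cvtColor(c["image"],cv2.COLOR_BGR2HSV)
    m=cv2.inRange(hsv,*[np.array(x,np.uint8) for x in COL[col]])
    if col=="white": m=cv2.morphologyEx(m,cv2.MORPH_CLOSE,np.ones((5,5)))
    cs,_=cv2.findContours(m,cv2.RETR_EXTERNAL,cv2.CHAIN_APPROX_NONE);out=[]
    for k in cs:
        if cv2.contourArea(k)<amin: continue
        w=(ray(c,k.reshape(-1,2),z)*1000).astype(np.float32)
        (x,y),(a,b),t=cv2.minAreaRect(w)
        if a<b: a,b,t=b,a,t+90
        t=(t+90)%180-90
        out.append((x,y,a,b,t,k.reshape(-1,2).mean(0)))
    return sorted(out,key=lambda o:o[5][0])
def show(c,specs,**kw):
    for col,z in specs:
        for x,y,a,b,t,k in blobs(c,col,z,**kw): print(col,"px",k.astype(int),"xy",round(x,1),round(y,1),"LxW",round(a,1),round(b,1),"deg",round(t,1))
E
python3 - <<'E'
from h import *
c=shot("top")
show(c,[("white",.012),("yellow",.006),("red",.02),("blue",.024),("teal",.004)],amin=20)
P=wz(c)
for u,v in((195,185),(343,180),(267,260),(157,202),(260,140)):print(u,v,np.round(P[v,u],4))
print(np.round(c["c2w"][:3,3],3))
E
```

```text
white px [ 33 309] xy 307.7 680.9 LxW 205.2 200.5 deg -78.7
white px [ 92 234] xy 507.1 520.1 LxW 31.1 27.7 deg 88.8
white px [139 137] xy 778.0 394.9 LxW 93.9 8.5 deg 77.2
white px [159 249] xy 459.6 334.6 LxW 49.1 49.0 deg 6.7
white px [194 196] xy 607.2 236.3 LxW 109.7 55.1 deg 8.2
white px [208 262] xy 408.5 202.9 LxW 159.8 46.8 deg 9.9
white px [225 130] xy 795.1 143.5 LxW 93.6 32.3 deg 3.9
white px [231 190] xy 619.0 133.0 LxW 110.0 55.2 deg -8.5
white px [256 243] xy 470.5 75.2 LxW 99.5 42.0 deg -31.2
white px [277  43] xy 1056.5 -7.5 LxW 1634.8 269.9 deg -90.0
white px [300 404] xy 40.0 -40.9 LxW 73.8 30.9 deg 15.5
white px [301 143] xy 751.9 -64.2 LxW 62.4 30.5 deg -88.7
white px [304 192] xy 609.9 -69.6 LxW 109.5 55.5 deg 14.0
white px [343 191] xy 611.3 -176.8 LxW 110.1 55.1 deg -4.7
white px [461 230] xy 495.7 -497.7 LxW 80.9 74.6 deg -29.9
yellow px [157 202] xy 592.9 342.9 LxW 111.9 57.0 deg 4.3
yellow px [266 185] xy 631.9 35.6 LxW 111.6 56.4 deg -4.8
yellow px [379 185] xy 626.3 -281.1 LxW 112.0 56.5 deg 6.6
red px [161 278] xy 382.5 325.8 LxW 103.1 21.0 deg 6.6
blue px [  4 190] xy 639.1 759.9 LxW 104.5 33.4 deg 2.8
blue px [301 133] xy 774.0 -63.7 LxW 63.2 61.6 deg -1.4
teal px [230 129] xy 796.1 136.9 LxW 112.4 55.7 deg 1.8
teal px [365 275] xy 372.0 -231.2 LxW 170.0 55.9 deg 12.4
teal px [398 274] xy 372.9 -321.2 LxW 160.2 54.3 deg 2.2
195 185 [0.6377 0.2355 0.014 ]
343 180 [ 0.6421 -0.1773  0.0164]
267 260 [0.4255 0.0383 0.0111]
157 202 [0.5929 0.3429 0.0085]
260 140 [ 0.7663  0.0525 -0.0017]
[ 0.421 -0.004  1.289]
```

```bash
python3 -m inch '[[[0,0,-0.02,0,0,0.142],[0,0,-0.02,0,0,0.142],[0,0,-0.02,0,0,0.142],[0.026,-0.055,0,0,0,0],[0.026,-0.055,0,0,0,0],[0.026,-0.055,0,0,0,0],[0.026,-0.055,0,0,0,0],[0.026,-0.055,0,0,0,0],[0.026,-0.055,0,0,0,0],[0.026,-0.055,0,0,0,0],[0.026,-0.055,0,0,0,0],[0,0,0,0,0,0]]]' 0.0854 40
python3 -m inch '[[[0,0,0,0,0,0]]]'
python3 - <<'E'
from h import *
c=shot("wrist");cv2.imwrite("pics/w1.png",c["image"])
import pickle;pickle.dump(c,open("w1.pkl","wb"))
show(c,[("white",.012),("yellow",.006),("red",.02),("blue",.024),("teal",.004)],amin=60)
c=shot("top");cv2.imwrite("pics/top1.png",c["image"])
show(c,[("white",.008),("blue",.024),("teal",.004)],amin=20)
E
```

```text
time: 1.7
position: [0.4465, -0.0792, 0.2912]
tcp_rot: [-3.141, -0.013, -0.0]
contact_force: [0.1, -0.8, 0.1]
gripper_width: 0.996
grip_force: 0.0
time: 1.82
position: [0.4455, -0.0832, 0.2911]
tcp_rot: [3.141, 0.003, -0.001]
contact_force: [-1.1, -0.1, 0.5]
gripper_width: 1.0
grip_force: 0.0
white px [20 45] xy 596.7 234.8 LxW 91.3 57.1 deg 8.2
white px [ 60 152] xy 464.0 208.7 LxW 48.1 47.3 deg 6.6
white px [ 74 187] xy 415.5 197.8 LxW 27.9 27.0 deg 7.2
white px [ 92 215] xy 373.0 182.7 LxW 51.9 16.8 deg 7.7
white px [97 36] xy 605.8 133.6 LxW 85.3 54.8 deg -8.9
white px [188 174] xy 430.2 37.9 LxW 147.8 92.5 deg -4.5
white px [264  37] xy 603.2 -71.1 LxW 96.5 53.7 deg 13.8
white px [353  38] xy 600.7 -176.9 LxW 91.8 55.4 deg -4.0
white px [555 139] xy 482.8 -457.6 LxW 42.9 14.3 deg 16.2
yellow px [178  35] xy 611.2 36.4 LxW 71.1 56.0 deg -4.2
yellow px [435  34] xy 609.7 -283.4 LxW 80.3 57.0 deg 6.6
red px [  4 223] xy 363.9 301.4 LxW 71.7 21.1 deg -15.5
blue px [165 137] xy 483.1 56.9 LxW 22.5 21.0 deg 88.6
blue px [168 215] xy 380.7 65.7 LxW 23.9 22.8 deg 0.1
blue px [206 218] x
[... 769 characters left out ...]
0.8 deg -90.0
white px [298 194] xy 605.6 -52.2 LxW 42.4 18.5 deg 3.6
white px [301 143] xy 752.9 -64.4 LxW 62.6 30.8 deg -88.7
white px [323 413] xy 21.2 -102.5 LxW 34.5 14.3 deg -8.5
white px [330 364] xy 142.1 -127.7 LxW 23.8 12.9 deg 62.9
white px [338 247] xy 456.3 -159.2 LxW 153.0 15.7 deg 64.7
white px [344 193] xy 612.2 -177.7 LxW 109.9 54.5 deg -4.9
white px [461 235] xy 482.4 -496.6 LxW 75.7 67.4 deg 40.4
blue px [  4 190] xy 639.1 759.9 LxW 104.5 33.4 deg 2.8
blue px [301 133] xy 774.0 -63.7 LxW 63.2 61.6 deg -1.4
teal px [230 129] xy 795.9 136.8 LxW 112.9 55.7 deg 1.8
teal px [371 293] xy 330.3 -243.8 LxW 86.5 21.8 deg -2.6
teal px [398 274] xy 373.1 -322.4 LxW 161.0 56.2 deg 3.4
```

View pics/w1.png

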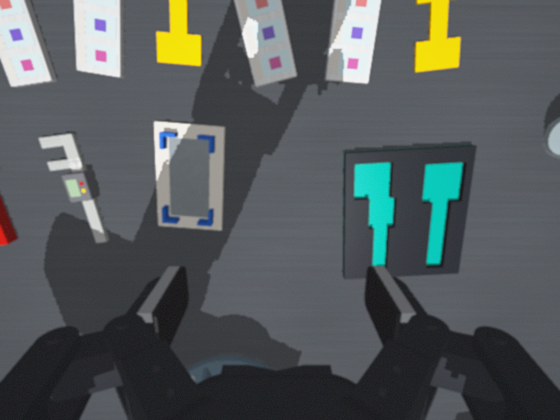

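```bash
cat >> h.py <<'E'
def to(x,y,z,deg):  # mm: turn (rad about tool z) then shift in tool axes after the turn
    s=state();M=R.from_rotvec(s["tcp_rot"]).as_matrix();yaw=np.degrees(np.arctan2(M[1,0],M[0,0]))
    a=np.radians(deg);N=np.array([[np.cos(a),np.sin(a),0],[np.sin(a),-np.cos(a),0],[0,0,-1]])
    rv=R.from_matrix(M.T@N).as_rotvec()
    d=N.T@(np.array([x,y,z])-1000*np.array(s["position"]))
    print("t",round(float(s["time"]),1),"yaw",round(yaw,1),"turn",np.round(rv,3),"shift mm",np.round(d,1))
E
python3 -m inch '[[[0.023,-0.0457,0,0,0,0],[0.023,-0.0457,0,0,0,0],[0.023,-0.0457,0,0,0,0],[0.023,-0.0457,0,0,0,0],[0.023,-0.0457,0,0,0,0],[0.023,-0.0457,0,0,0,0],[0.023,-0.0457,0,0,0,0],[0,0,0.05,0,0,-0.143],[0,0,0.05,0,0,0],[0,0,0.05,0,0,0],[0,0,0.05,0,0,0],[0,0,0.03,0,0,0]]]' 0.0854 60
python3 -m inch '[[[0,0,0,0,0,0]]]'
python3 - <<'E'
from h import *
import pickle
to(607.5,236.7,0,8.2)
c=pickle.load(open("w1.pkl","rb"))
def carrier(c,lo,box):
    g=cv2.cvtColor(c["image"],cv2.COLOR_BGR2HSV);m=np.zeros(g.shape[:2],np.uint8)
    x0,x1,y0,y1=box;m[y0:y1,x0:x1]=cv2.inRange(g,np.array((0,0,lo),np.uint8),np.array((180,255,255),np.uint8))[y0:y1,x0:x1]
    k=max(cv2.findContours(m,0,1)[0],key=cv2.contourArea).reshape(-1,2)
    r=cv2.minAreaRect((ray(c,k,.008)*1000).astype(np.float32));print(np.round(np.hstack([r[0],r[1],r[2]]),1))
for lo in(90,110,130):carrier(c,lo,(145,235,112,240))
t=shot("top")
for lo in(75,90,110):carrier(t,lo,(240,295,225,295))
for lo in(75,90,110):
    d=dict(np.load("top0.npz",allow_pickle=True));d["c2w"]=t["c2w"];carrier(d,lo,(240,295,225,295))
E
```

```text
time: 3.42
position: [0.6055, 0.2339, 0.0579]
tcp_rot: [3.133, 0.22, -0.007]
contact_force: [-1.2, -0.4, -0.8]
gripper_width: 0.999
grip_force: 0.0
time: 3.55
position: [0.6047, 0.2341, 0.058]
tcp_rot: [3.133, 0.221, -0.01]
contact_force: [0.2, -0.0, 0.1]
gripper_width: 1.001
grip_force: 0.0
t 3.5 yaw 8.1 turn [ 0.     0.007 -0.002] shift mm [ 3.2 -2.2 58. ]
[435.9  45.5 112.9 166.   85.3]
[428.8  38.8  96.5 151.7  85.5]
[429.2  38.8  95.4 150.2  85.4]
[427.6  38.1 147.8 189.2  88.6]
[427.8  38.8  96.7 152.5  85.4]
[428.   39.   96.4 151.6  85.5]
[437.3  51.  124.8 169.7  88.8]
[428.9  39.5  95.8 150.1  85.4]
[429.   39.4  95.6 149.4  85.4]
```

```bash
python3 -m inch '[[[0.003,-0.002,0.02,0,0.004,0],[0,0,0.02,0,0.003,0],[0,0,0.012,0,0,0],[0,0,0.004,0,0,0],[0,0,0,0,0,0]]]' 
python3 -m inch '[[[0,0,0,0,0,0],[0,0,0,0,0,0],[0,0,0,0,0,0],[0,0,0,0,0,0],[0,0,0,0,0,0],[0,0,0,0,0,0]]]' 0.045 60
python3 - <<'E'
from h import *
to(607.5,236.7,0,8.2)
E
```

```text
time: 4.22
position: [0.6092, 0.2393, 0.0051]
tcp_rot: [-3.133, -0.226, -0.01]
contact_force: [-0.5, 0.3, 0.3]
gripper_width: 0.998
grip_force: 0.0
time: 4.97
position: [0.6102, 0.2394, 0.0069]
tcp_rot: [-3.133, -0.226, -0.014]
contact_force: [-1.5, 0.1, 5.9]
gripper_width: 0.592
grip_force: 61.2
t 5.0 yaw 8.2 turn [-0.    -0.009  0.001] shift mm [-3.   2.3  6.9]
```

```bash
python3 -m inch '[[[0,0,-0.03,0,0,0],[0,0,-0.05,0,0,0],[0,0,-0.05,0,0,0],[0,0,0,0,0,0]]]'
python3 -m inch '[[[0,0,0,0,0,0]]]'
python3 - <<'E'
from h import *
c=shot("wrist");cv2.imwrite("pics/w2.png",c["image"])
to(428.7,39,60,-4.6)
E
```

```text
time: 5.48
position: [0.612, 0.2399, 0.1414]
tcp_rot: [-3.132, -0.226, -0.027]
contact_force: [0.3, 0.6, -2.0]
gripper_width: 0.583
grip_force: 62.5
time: 5.6
position: [0.6079, 0.239, 0.1348]
tcp_rot: [-3.133, -0.226, -0.01]
contact_force: [-0.8, -0.2, -1.9]
gripper_width: 0.592
grip_force: 62.5
t 5.7 yaw 8.2 turn [-0.    -0.004  0.224] shift mm [-161.9  213.5   73.6]
```

View pics/w2.png

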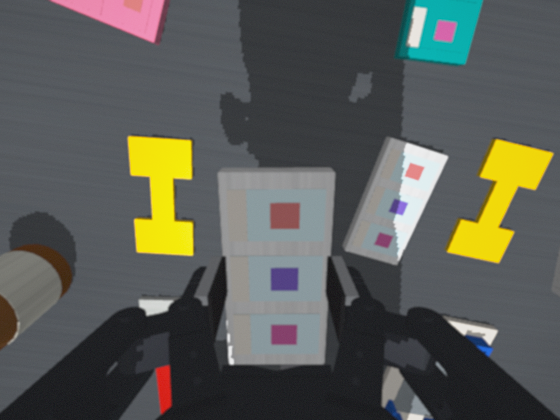

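```bash
cat >> h.py <<'E'
def held(c,uv):  # point in tool frame (mm) from z_map at pixel, flange axes
    u,v=uv;z=float(np.median(c["z_map"][v-1:v+2,u-1:u+2]))
    p=np.array([(u-c["cx"])/c["fx"]*z,-(v-c["cy"])/c["fy"]*z,-z,1]);return np.round(1000*(c["hand_eye"]@p)[:3],1)
E
python3 - <<'E'
from h import *
c=shot("wrist");s=state();print(np.round(s["position"],4))
for v in (168,172,176,182,200,255,300,340): print(v,held(c,(250,v)))
for v in (164,):print(c["z_map"][v,250])
to(428.7,39,60,-4.6)
E
```

```text
[0.607  0.2388 0.1331]
168 [ 51.7 -11.6   3.5]
172 [ 51.4 -11.   -4.8]
176 [ 49.7 -11.   -5.3]
182 [ 46.9 -11.   -5.4]
200 [ 38.4 -11.2  -5.8]
255 [  9.9 -12.   -5.4]
300 [-15.8 -12.7  -5.8]
340 [-41.2 -13.3  -5.9]
0.2777664
t 5.7 yaw 8.2 turn [-0.    -0.003  0.224] shift mm [-161.7  213.4   73.1]
```

```bash
python3 -m inch '[[[0,0,0,0,0,0.112],[0,0,0,0,0,0.112],[-0.0317,0.0427,0,0,0,0],[-0.0317,0.0427,0,0,0,0],[-0.0317,0.0427,0,0,0,0],[-0.0317,0.0427,0,0,0,0],[-0.0317,0.0427,0,0,0,0],[0,0,0.04,0,0,0],[0,0,0.04,0,0,0],[0,0,0,0,0,0],[0,0,0,0,0,0]]]'
python3 - <<'E'
from h import *
to(432,38.7,15,-4.6)
c=shot("wrist");cv2.imwrite("pics/w3.png",c["image"])
for v in (160,165,170,176): print(v,held(c,(250,v)))
E
```

```text
time: 7.08
position: [0.434, 0.0391, 0.0542]
tcp_rot: [-3.138, 0.126, -0.01]
contact_force: [0.3, -0.2, -0.8]
gripper_width: 0.589
grip_force: 63.1
t 7.1 yaw -4.6 turn [-0.002 -0.006  0.   ] shift mm [-1.9  0.6 39.2]
160 [ 48.7 -15.   46. ]
165 [ 45.6 -15.1  45.7]
170 [ 52.  -11.1  -2.2]
176 [ 49.8 -10.9  -5. ]
```

View pics/w3.png

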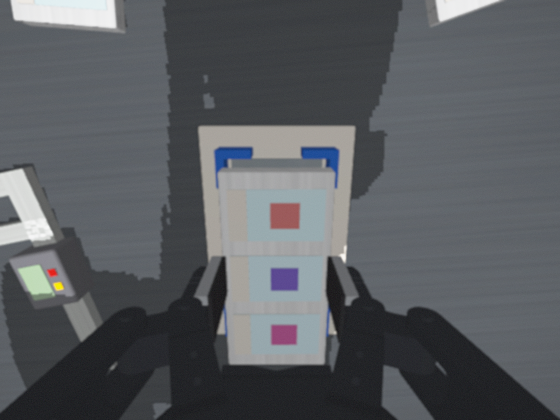

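```bash
python3 -m inch '[[[-0.002,0,0,0,-0.003,0],[0,0,0.012,0,0,0],[0,0,0.012,0,0,0],[0,0,0.006,0,0,0],[0,0,0.006,0,0,0],[0,0,0,0,0,0],[0,0,0,0,0,0]]]'
python3 - <<'E'
from h import *
to(432,38.7,15,-4.6)
E
```

```text
time: 8.0
position: [0.4322, 0.0392, 0.018]
tcp_rot: [-3.138, 0.126, -0.006]
contact_force: [0.5, -0.8, -1.4]
gripper_width: 0.59
grip_force: 63.1
t 8.0 yaw -4.6 turn [-0.002 -0.004  0.   ] shift mm [-0.2  0.5  3. ]
```

```bash
python3 -m inch '[[[0,0,0.003,0,0,0],[0,0,0,0,0,0]]]'
python3 -m inch '[[[0,0,0,0,0,0],[0,0,0,0,0,0],[0,0,0,0,0,0],[0,0,-0.03,0,0,0],[0,0,-0.06,0,0,0],[0,0,-0.06,0,0,0],[0,0,-0.03,0,0,0],[0,0,0,0,0,0]]]' 0.0854
python3 - <<'E'
from h import *
c=shot("wrist");cv2.imwrite("pics/w4.png",c["image"])
P=wz(c);show(c,[("white",.020)],amin=800)
c=shot("top");show(c,[("white",.012),("yellow",.006),("red",.02)],amin=200)
E
```

```text
time: 8.25
position: [0.4323, 0.0392, 0.015]
tcp_rot: [-3.138, 0.126, -0.007]
contact_force: [0.6, -0.3, -1.4]
gripper_width: 0.589
grip_force: 63.3
time: 9.25
position: [0.4332, 0.0387, 0.1977]
tcp_rot: [-3.139, 0.126, -0.016]
contact_force: [0.6, -0.6, 0.1]
gripper_width: 0.994
grip_force: 0.0
white px [ 14 183] xy 461.3 320.1 LxW 49.5 45.5 deg 6.4
white px [115 168] xy 464.9 205.2 LxW 47.7 45.8 deg 7.2
white px [147 230] xy 386.4 186.7 LxW 100.5 29.1 deg 9.2
white px [160  30] xy 588.9 133.5 LxW 54.1 53.9 deg -8.6
white px [276 182] xy 430.7 37.2 LxW 144.2 90.8 deg -4.5
white px [383  25] xy 580.1 -74.5 LxW 53.9 53.8 deg 13.8
white px [489  21] xy 571.9 -169.9 LxW 53.8 35.6 deg 85.4
white px [ 33 310] xy 307.5 681.0 LxW 205.6 200.8 deg -78.7
white px [159 249] xy 460.0 334.6 LxW 48.9 48.3 deg -83.0
white px [206 254] xy 432.9 208.8 LxW 109.2 44.9 deg 6.3
white px [231 190] xy 619.3 132.9 LxW 109.4 55.2 deg -8.5
white px [277  43] xy 1056.5 -7.5 LxW 1634.8 269.9 deg -90.0
white px [304 192] xy 609.9 -69.9 LxW 109.6 55.2 deg 13.5
white px [343 191] xy 611.6 -176.8 LxW 109.6 55.1 deg -4.7
white px [462 235] xy 485.6 -498.2 LxW 85.9 62.6 deg 61.5
yellow px [157 202] xy 592.9 342.7 LxW 111.9 57.5 deg 4.3
yellow px [266 185] xy 632.7 35.4 LxW 110.5 55.2 deg -4.0
yellow px [379 185] xy 626.3 -281.1 LxW 112.0 56.5 deg 6.6
red px [161 278] xy 382.5 325.8 LxW 103.1 21.1 deg 6.6
```

View pics/w4.png

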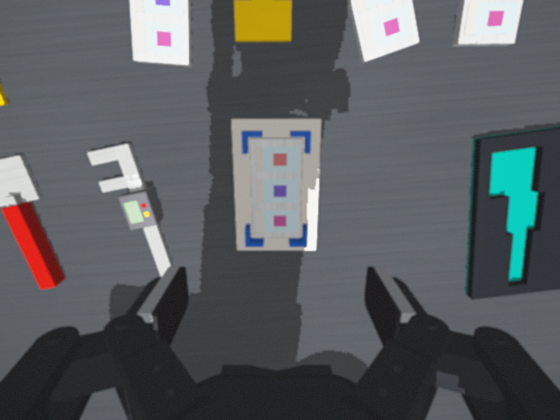

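```bash
python3 - <<'E'
from h import *
to(632.3,35.5,3,-4.3)
E
```

```text
t 9.3 yaw -4.6 turn [-0.002 -0.003 -0.005] shift mm [201.1 -11.5 191.3]
```

```bash
python3 -m inch '[[[0.05,-0.003,0,0,0,-0.005],[0.05,-0.003,0,0,0,0],[0.05,-0.003,0,0,0,0],[0.051,-0.0025,0.03,0,0,0],[0,0,0.05,0,0,0],[0,0,0.05,0,0,0],[0,0,0.03,0,0,0],[0,0,0,0,0,0],[0,0,0,0,0,0]]]' 0.05
python3 - <<'E'
from h import *
to(632.3,35.5,3,-4.3)
c=shot("wrist");cv2.imwrite("pics/w5.png",c["image"])
show(c,[("yellow",.006)])
E
```

```text
time: 10.48
position: [0.6334, 0.0353, 0.0358]
tcp_rot: [-3.138, 0.118, -0.006]
contact_force: [0.3, -0.0, 0.1]
gripper_width: 0.587
grip_force: 0.0
t 10.5 yaw -4.3 turn [-0.002 -0.004 -0.   ] shift mm [-1.1 -0.1 32.8]
yellow px [275 237] xy 631.9 35.0 LxW 110.4 54.2 deg -4.5
```

View pics/w5.png

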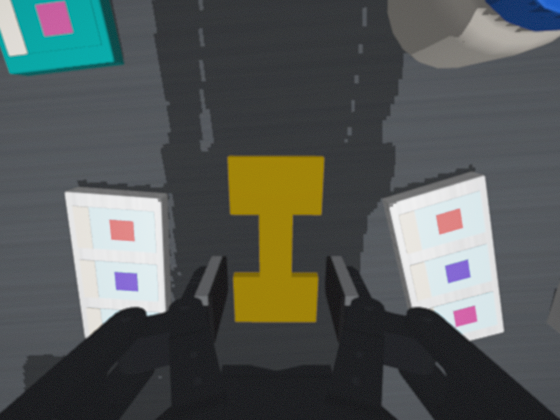

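```bash
python3 -m inch '[[[-0.001,0,0.016,0,0,0],[0,0,0.01,0,0,0],[0,0,0.006,0,0,0],[0,0,0,0,0,0],[0,0,0,0,0,0]]]'
python3 -m inch '[[[0,0,0,0,0,0],[0,0,0,0,0,0],[0,0,0,0,0,0],[0,0,0,0,0,0],[0,0,0,0,0,0]]]' 0.01 40
python3 -m inch '[[[0,0,-0.03,0,0,0],[0,0,-0.05,0,0,0],[0,0,-0.05,0,0,0],[0,0,0,0,0,0],[0,0,0,0,0,0]]]'
python3 - <<'E'
from h import *
c=shot("wrist");cv2.imwrite("pics/w6.png",c["image"])
for v in (170,180,190,195,200):print(v,held(c,(255,v)),held(c,(300,v)))
m=blobs(c,"yellow",0,amin=500);print([(b[5]) for b in m])
to(428.7,39,60,-4.6)
E
```

```text
time: 11.15
position: [0.6327, 0.0354, 0.0039]
tcp_rot: [-3.138, 0.118, -0.007]
contact_force: [0.4, -0.6, -0.8]
gripper_width: 0.586
grip_force: 0.0
time: 11.78
position: [0.6328, 0.0354, 0.0042]
tcp_rot: [-3.138, 0.118, -0.007]
contact_force: [-1.0, 0.1, 5.3]
gripper_width: 0.208
grip_force: 39.5
time: 12.4
position: [0.6312, 0.0354, 0.1328]
tcp_rot: [-3.138, 0.118, -0.004]
contact_force: [-0.0, 0.3, -0.8]
gripper_width: 0.21
grip_force: 39.1
170 [51.9 -8.8 -1.6] [51.9 12.1 -1.6]
180 [47.3 -8.9 -2. ] [47.2 12.2 -1.6]
190 [42.5 -9.  -2.1] [42.3 12.3 -1.6]
195 [39.9 -9.  -1.8] [40.  12.3 -2.2]
200 [37.3 -9.1 -1.5] [37.5 12.4 -2. ]
[array([276.16451613, 249.02580645])]
t 12.4 yaw -4.3 turn [-0.002 -0.001  0.005] shift mm [-201.6   12.7   71.9]
```

View pics/w6.png

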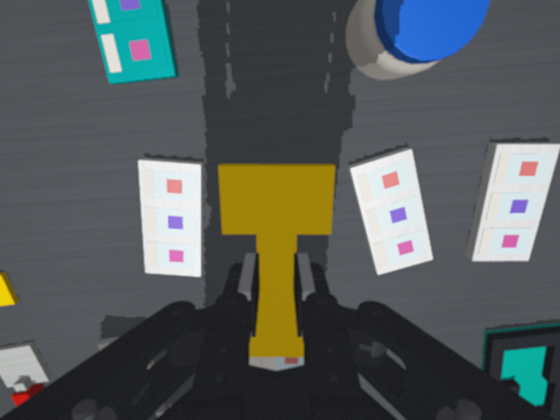

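```bash
python3 -m inch '[[[-0.05,0.0032,0,0,0,0.005],[-0.05,0.0032,0,0,0,0],[-0.05,0.0032,0,0,0,0],[-0.051,0.0031,0,0,0,0],[0,0,0.045,0,0,0],[0,0,0.03,0,0,0],[0,0,0.015,0,0,0],[0,0,0,0,0,0],[0,0,0,0,0,0]]]'
python3 - <<'E'
from h import *
to(429,39,24.5,-4.6)
E
```

```text
time: 13.58
position: [0.4314, 0.0385, 0.0433]
tcp_rot: [-3.138, 0.126, -0.007]
contact_force: [-0.9, -0.8, -0.4]
gripper_width: 0.209
grip_force: 39.1
t 13.6 yaw -4.6 turn [-0.001 -0.004  0.   ] shift mm [-2.5 -0.3 18.8]
```

```bash
python3 -m inch '[[[-0.0023,0,0,0,0,0],[0,0,0.008,0,0,0],[0,0,0.006,0,0,0],[0,0,0.0045,0,0,0],[0,0,0,0,0,0],[0,0,0,0,0,0]]]'
python3 -m inch '[[[0,0,0,0,0,0],[0,0,0,0,0,0],[0,0,0,0,0,0],[0,0,-0.03,0,0,0],[0,0,-0.06,0,0,0],[0,0,-0.06,0,0,0],[0,0,-0.02,0,0,0],[0,0,0,0,0,0]]]' 0.06
python3 - <<'E'
from h import *
to(619,133.2,5,-8.6)
c=shot("wrist");cv2.imwrite("pics/w7.png",c["image"])
show(c,[("yellow",.026)],amin=800)
E
```

```text
time: 14.32
position: [0.4284, 0.0389, 0.0242]
tcp_rot: [-3.138, 0.126, -0.005]
contact_force: [-1.6, -0.3, 2.5]
gripper_width: 0.205
grip_force: 39.6
time: 15.32
position: [0.4293, 0.0384, 0.1961]
tcp_rot: [-3.138, 0.126, -0.013]
contact_force: [0.7, 0.2, -0.2]
gripper_width: 0.702
grip_force: 0.0
t 15.3 yaw -4.6 turn [-0.001 -0.008  0.07 ] shift mm [ 173.4 -122.1  191.1]
yellow px [275 186] xy 427.1 37.9 LxW 109.0 53.3 deg -4.6
```

```bash
python3 -m inch '[[[0,0,0,0,0.005,0.07],[0.0433,-0.0305,0,0,0,0],[0.0433,-0.0305,0,0,0,0],[0.0433,-0.0305,0,0,0,0],[0.0433,-0.0305,0.02,0,0,0],[0,0,0.05,0,0,0],[0,0,0.05,0,0,0],[0,0,0.03,0,0,0],[0,0,0,0,0,0],[0,0,0,0,0,0]]]' 0.0854 60
python3 - <<'E'
from h import *
to(619.2,133,5,-8.6)
c=shot("wrist");show(c,[("white",.012)],amin=4000)
E
```

```text
time: 16.62
position: [0.6189, 0.1334, 0.0461]
tcp_rot: [-3.131, 0.236, -0.014]
contact_force: [-0.1, -0.7, 0.5]
gripper_width: 1.0
grip_force: 0.0
t 16.6 yaw -8.6 turn [-0.002 -0.009 -0.   ] shift mm [ 0.4  0.3 41.1]
white px [276 231] xy 619.2 132.0 LxW 108.9 53.1 deg -8.7
```

```bash
python3 -m inch '[[[0,0,0.02,0,-0.009,0],[0,0,0.014,0,0,0],[0,0,0.007,0,0,0],[0,0,0,0,0,0],[0,0,0,0,0,0]]]'
python3 -m inch '[[[0,0,0,0,0,0],[0,0,0,0,0,0],[0,0,0,0,0,0],[0,0,0,0,0,0],[0,0,0,0,0,0]]]' 0.045 60
python3 -m inch '[[[0,0,-0.03,0,0,0],[0,0,-0.05,0,0,0],[0,0,-0.05,0,0,0],[0,0,0,0,0,0],[0,0,0,0,0,0]]]'
python3 - <<'E'
from h import *
c=shot("wrist");cv2.imwrite("pics/w8.png",c["image"])
for v in (162,166,168,170,172,176,185):print(v,held(c,(250,v)),held(c,(300,v)))
to(428.7,39,60,-4.6)
E
```

```text
time: 17.3
position: [0.6193, 0.1335, 0.0054]
tcp_rot: [-3.131, 0.235, -0.001]
contact_force: [-0.6, -1.0, -0.9]
gripper_width: 0.999
grip_force: 0.0
time: 17.92
position: [0.6196, 0.1335, 0.0064]
tcp_rot: [-3.131, 0.235, -0.002]
contact_force: [-2.3, 0.1, 6.2]
gripper_width: 0.594
grip_force: 61.2
time: 18.55
position: [0.6183, 0.1332, 0.1345]
tcp_rot: [-3.131, 0.236, 0.002]
contact_force: [-1.3, -0.5, -2.4]
gripper_width: 0.594
grip_force: 62.7
162 [ 54.9 -11.4   3.2] [54.7 12.5  4.5]
166 [ 54.4 -10.8  -4.7] [54.5 11.8 -4.9]
168 [ 53.6 -10.8  -5.1] [53.7 11.7 -5.8]
170 [ 52.8 -10.7  -5.7] [52.8 11.8 -6. ]
172 [ 51.9 -10.8  -5.9] [51.9 11.8 -5.8]
176 [ 50.  -10.8  -5.7] [50.  11.9 -5.5]
185 [ 46.  -10.9  -6.1] [46.1 11.9 -6.6]
t 18.6 yaw -8.6 turn [-0.002  0.003 -0.07 ] shift mm [-180.8  109.    73.4]
```

```bash
python3 -m inch '[[[0,0,0,0,0,-0.07],[-0.0451,0.0272,0,0,0,0],[-0.0451,0.0272,0,0,0,0],[-0.0451,0.0272,0,0,0,0],[-0.0451,0.0272,0,0,0,0],[0,0,0.045,0,0,0],[0,0,0.025,0,0,0],[0,0,0.015,0,0,0],[0,0,0,0,0,0],[0,0,0,0,0,0]]]'
python3 - <<'E'
from h import *
to(428.9,39,32.6,-4.6)
E
```

```text
time: 19.85
position: [0.4309, 0.0394, 0.0502]
tcp_rot: [-3.137, 0.125, -0.0]
contact_force: [0.3, 0.1, -0.4]
gripper_width: 0.597
grip_force: 62.8
t 19.9 yaw -4.6 turn [-0.002 -0.     0.   ] shift mm [-2.   0.5 17.6]
```

```bash
python3 -m inch '[[[-0.002,0.0005,0,0,0,0],[0,0,0.007,0,0,0],[0,0,0.006,0,0,0],[0,0,0.004,0,0,0],[0,0,0,0,0,0],[0,0,0,0,0,0]]]'
python3 -m inch '[[[0,0,0,0,0,0],[0,0,0,0,0,0],[0,0,0,0,0,0],[0,0,-0.03,0,0,0],[0,0,-0.06,0,0,0],[0,0,-0.06,0,0,0],[0,0,-0.02,0,0,0],[0,0,0,0,0,0]]]' 0.0854
python3 - <<'E'
from h import *
c=shot("top");show(c,[("white",.012),("yellow",.006),("red",.02)],amin=200)
to(610,-69.8,5,13.8)
c=shot("wrist");cv2.imwrite("pics/w9.png",c["image"])
E
```

```text
time: 20.6
position: [0.4283, 0.0391, 0.0328]
tcp_rot: [-3.137, 0.126, 0.0]
contact_force: [-0.6, -0.2, -2.3]
gripper_width: 0.593
grip_force: 62.8
time: 21.6
position: [0.4297, 0.0385, 0.2047]
tcp_rot: [-3.138, 0.126, -0.007]
contact_force: [0.2, -0.5, -0.3]
gripper_width: 0.997
grip_force: 0.0
white px [ 33 309] xy 307.7 680.9 LxW 205.2 200.5 deg -78.7
white px [159 249] xy 460.0 334.6 LxW 48.9 48.3 deg -83.0
white px [206 254] xy 434.2 209.0 LxW 106.5 44.9 deg 6.3
white px [261 265] xy 417.4 61.7 LxW 149.5 55.1 deg 61.1
white px [277  43] xy 1056.5 -7.5 LxW 1634.8 269.9 deg -90.0
white px [304 192] xy 609.8 -69.7 LxW 109.8 55.4 deg 14.1
white px [343 191] xy 611.3 -176.8 LxW 110.1 55.1 deg -4.7
white px [462 234] xy 486.3 -498.5 LxW 83.9 69.3 deg 54.9
yellow px [157 202] xy 592.9 342.7 LxW 111.9 57.5 deg 4.3
yellow px [379 185] xy 626.3 -281.1 LxW 112.0 56.5 deg 6.6
red px [161 278] xy 382.3 326.1 LxW 103.5 21.5 deg 6.6
t 21.6 yaw -4.6 turn [-0.002 -0.001 -0.321] shift mm [150.4 148.7 197.9]
```

View pics/w9.png

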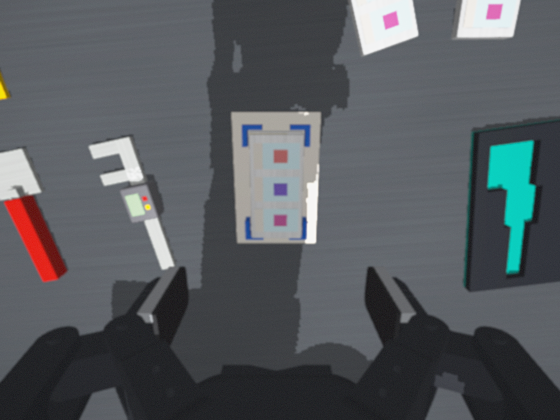

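```bash
python3 - <<'E'
from h import *
to(592.9,342.8,4,4.4)
E
```

```text
t 21.7 yaw -4.6 turn [-0.002  0.001 -0.157] shift mm [ 188.  -290.4  197.9]
```

```bash
python3 -m inch '[[[0,0,0,0,0,-0.157],[0.031,-0.0484,0,0,0,0],[0.031,-0.0484,0,0,0,0],[0.031,-0.0484,0,0,0,0],[0.0313,-0.0484,0,0,0,0],[0.0313,-0.0484,0,0,0,0],[0.0313,-0.0484,0.03,0,0,0],[0,0,0.05,0,0,0],[0,0,0.05,0,0,0],[0,0,0.03,0,0,0],[0,0,0,0,0,0],[0,0,0,0,0,0]]]' 0.05
python3 - <<'E'
from h import *
to(592.9,342.8,4,4.4)
c=shot("wrist");show(c,[("yellow",.006)],amin=1500)
E
```

```text
time: 23.2
position: [0.5916, 0.341, 0.0448]
tcp_rot: [-3.137, -0.12, -0.0]
contact_force: [0.5, 0.9, 0.8]
gripper_width: 0.589
grip_force: 0.0
t 23.2 yaw 4.4 turn [-0.002 -0.    -0.   ] shift mm [ 1.4 -1.7 40.8]
yellow px [273 226] xy 592.8 342.0 LxW 110.9 54.9 deg 4.4
```

```bash
python3 -m inch '[[[0.0013,-0.0014,0.02,0,0,0],[0,0,0.014,0,0,0],[0,0,0.0065,0,0,0],[0,0,0,0,0,0],[0,0,0,0,0,0]]]'
python3 -m inch '[[[0,0,0,0,0,0],[0,0,0,0,0,0],[0,0,0,0,0,0],[0,0,0,0,0,0],[0,0,0,0,0,0]]]' 0.01 40
python3 -m inch '[[[0,0,-0.03,0,0,0],[0,0,-0.05,0,0,0],[0,0,-0.05,0,0,0],[0,0,0,0,0,0],[0,0,0,0,0,0]]]'
python3 - <<'E'
from h import *
c=shot("wrist");cv2.imwrite("pics/w10.png",c["image"])
for v in (160,163,166,170,180,195):print(v,held(c,(255,v)),held(c,(300,v)))
to(428.8,39,60,-4.6)
E
```

```text
time: 23.88
position: [0.593, 0.3427, 0.0046]
tcp_rot: [-3.137, -0.12, -0.001]
contact_force: [0.9, -0.9, -0.1]
gripper_width: 0.582
grip_force: 0.0
time: 24.5
position: [0.5931, 0.3428, 0.0049]
tcp_rot: [-3.137, -0.121, -0.002]
contact_force: [-0.8, -0.6, 5.5]
gripper_width: 0.194
grip_force: 39.7
time: 25.12
position: [0.592, 0.3421, 0.1333]
tcp_rot: [-3.138, -0.121, 0.002]
contact_force: [-0.6, 0.2, -1.9]
gripper_width: 0.196
grip_force: 39.1
160 [ 34.1 -17.9 132.9] [ 34.1  22.4 132.8]
163 [54.6 -8.9  0.5] [54.6 12.1  1. ]
166 [53.6 -8.8 -1.4] [53.6 12.  -1.2]
170 [51.6 -8.9 -0.8] [51.8 12.  -1.6]
180 [46.9 -9.  -1.2] [46.9 12.2 -1.1]
195 [39.7 -9.1 -1.6] [39.9 12.3 -2.1]
t 25.2 yaw 4.4 turn [-0.001  0.003  0.157] shift mm [-137.8  314.9   72.2]
```

```bash
python3 -m inch '[[[0,0,0,0,0,0.157],[-0.0197,0.045,0,0,0,0],[-0.0197,0.045,0,0,0,0],[-0.0197,0.045,0,0,0,0],[-0.0197,0.045,0,0,0,0],[-0.0197,0.045,0,0,0,0],[-0.0197,0.045,0,0,0,0],[-0.0197,0.045,0,0,0,0],[0,0,0.045,0,0,0],[0,0,0.025,0,0,0],[0,0,0,0,0,0],[0,0,0,0,0,0]]]'
python3 - <<'E'
from h import *
to(428.9,39,43,-4.6)
E
```

```text
time: 26.68
position: [0.4298, 0.0396, 0.0636]
tcp_rot: [-3.137, 0.125, 0.001]
contact_force: [0.4, 0.6, 0.1]
gripper_width: 0.199
grip_force: 39.2
t 26.7 yaw -4.6 turn [-0.002  0.001  0.   ] shift mm [-0.9  0.7 20.6]
```

```bash
python3 -m inch '[[[-0.0008,0.0006,0.008,0,0,0],[0,0,0.007,0,0,0],[0,0,0.005,0,0,0],[0,0,0,0,0,0],[0,0,0,0,0,0]]]'
python3 -m inch '[[[0,0,0,0,0,0],[0,0,0,0,0,0],[0,0,0,0,0,0],[0,0,-0.03,0,0,0],[0,0,-0.06,0,0,0],[0,0,-0.06,0,0,0],[0,0,-0.01,0,0,0],[0,0,0,0,0,0]]]' 0.05
python3 - <<'E'
from h import *
c=shot("wrist");show(c,[("yellow",.044)],amin=1000)
c=shot("top");show(c,[("white",.012),("yellow",.006),("red",.02)],amin=200)
to(609.9,-69.8,5,13.9)
E
```

```text
time: 27.3
position: [0.4291, 0.039, 0.0436]
tcp_rot: [-3.137, 0.126, 0.0]
contact_force: [-0.8, 0.4, -0.3]
gripper_width: 0.196
grip_force: 39.2
time: 28.3
position: [0.4293, 0.0387, 0.2038]
tcp_rot: [-3.137, 0.126, -0.002]
contact_force: [0.0, 0.7, -0.6]
gripper_width: 0.588
grip_force: 0.0
yellow px [275 186] xy 428.9 38.0 LxW 108.6 53.3 deg -4.6
white px [ 33 309] xy 307.7 680.9 LxW 205.2 200.5 deg -78.7
white px [159 249] xy 460.0 334.6 LxW 48.9 48.3 deg -83.0
white px [206 254] xy 432.9 208.8 LxW 109.2 44.9 deg 6.3
white px [261 264] xy 419.0 61.1 LxW 150.9 55.9 deg 60.2
white px [277  43] xy 1056.5 -7.5 LxW 1634.8 269.9 deg -90.0
white px [304 192] xy 609.8 -69.7 LxW 109.8 55.5 deg 14.0
white px [343 191] xy 611.4 -176.8 LxW 109.9 55.1 deg -4.7
white px [465 231] xy 493.8 -500.7 LxW 90.4 72.2 deg 86.4
yellow px [379 185] xy 626.3 -281.1 LxW 112.0 56.5 deg 6.6
red px [161 278] xy 382.5 325.8 LxW 103.1 21.0 deg 6.6
t 28.4 yaw -4.6 turn [-0.003  0.003 -0.323] shift mm [150.6 149.2 196.7]
```

```bash
python3 -m inch '[[[0,0,0,0,0,-0.161],[0,0,0,0,0,-0.162],[0.0377,0.0373,0,0,0,0],[0.0377,0.0373,0,0,0,0],[0.0377,0.0373,0,0,0,0],[0.0377,0.0373,0.03,0,0,0],[0,0,0.05,0,0,0],[0,0,0.05,0,0,0],[0,0,0.03,0,0,0],[0,0,0,0,0,0],[0,0,0,0,0,0]]]' 0.0854 60
python3 - <<'E'
from h import *
to(609.9,-69.8,5,13.9)
c=shot("wrist");show(c,[("white",.012)],amin=4000)
E
```

```text
time: 29.78
position: [0.6114, -0.0696, 0.0434]
tcp_rot: [-3.116, -0.38, 0.0]
contact_force: [0.6, 0.1, 1.0]
gripper_width: 1.002
grip_force: 0.0
t 29.8 yaw 13.9 turn [-0.002 -0.     0.   ] shift mm [-1.5 -0.1 38.4]
white px [275 235] xy 609.1 -70.8 LxW 110.2 53.5 deg 14.0
white px [454 252] xy 622.3 -178.2 LxW 87.1 54.8 deg -4.1
```

```bash
python3 -m inch '[[[-0.0014,0,0.018,0,0,0],[0,0,0.014,0,0,0],[0,0,0.006,0,0,0],[0,0,0,0,0,0],[0,0,0,0,0,0]]]'
python3 -m inch '[[[0,0,0,0,0,0],[0,0,0,0,0,0],[0,0,0,0,0,0],[0,0,0,0,0,0],[0,0,0,0,0,0]]]' 0.045 60
python3 -m inch '[[[0,0,-0.03,0,0,0],[0,0,-0.05,0,0,0],[0,0,-0.05,0,0,0],[0,0,0,0,0,0],[0,0,0,0,0,0]]]'
python3 - <<'E'
from h import *
c=shot("wrist");cv2.imwrite("pics/w11.png",c["image"])
for v in (162,166,168,172,185):print(v,held(c,(250,v)),held(c,(300,v)))
to(428.9,39,60,-4.6)
E
```

```text
time: 30.45
position: [0.6103, -0.0699, 0.0057]
tcp_rot: [-3.117, -0.38, -0.001]
contact_force: [0.5, -0.4, -0.4]
gripper_width: 0.997
grip_force: 0.0
time: 31.08
position: [0.6105, -0.07, 0.0065]
tcp_rot: [-3.117, -0.38, -0.002]
contact_force: [-1.6, 0.6, 5.4]
gripper_width: 0.593
grip_force: 61.1
time: 31.7
position: [0.6093, -0.0699, 0.1346]
tcp_rot: [-3.116, -0.38, 0.001]
contact_force: [-0.2, -0.6, -2.7]
gripper_width: 0.591
grip_force: 62.8
162 [ 32.  -22.6 133.8] [ 32.   22.4 133.4]
166 [ 53.9 -11.1  -3.6] [53.8 11.7 -3.5]
168 [ 53.2 -11.   -5.2] [53.3 11.6 -5.5]
172 [ 51.5 -11.   -5.6] [51.4 11.7 -5.2]
185 [ 45.6 -11.1  -6. ] [45.6 11.7 -6. ]
t 31.8 yaw 13.9 turn [-0.003  0.003  0.323] shift mm [-187.9  -93.9   73.6]
```

```bash
python3 -m inch '[[[0,0,0,0,0,0.161],[0,0,0,0,0,0.162],[-0.0468,-0.0235,0,0,0,0],[-0.0468,-0.0235,0,0,0,0],[-0.0468,-0.0235,0,0,0,0],[-0.0468,-0.0235,0,0,0,0],[0,0,0.045,0,0,0],[0,0,0.02,0,0,0],[0,0,0,0,0,0],[0,0,0,0,0,0]]]'
python3 - <<'E'
from h import *
to(429.7,39,50.6,-4.6)
E
```

```text
time: 33.0
position: [0.4308, 0.0387, 0.0704]
tcp_rot: [-3.137, 0.126, 0.002]
contact_force: [-0.3, 0.2, -1.8]
gripper_width: 0.596
grip_force: 63.1
t 33.0 yaw -4.6 turn [-0.002  0.001 -0.   ] shift mm [-1.1 -0.2 19.8]
```

```bash
python3 -m inch '[[[-0.0011,0,0.008,0,0,0],[0,0,0.007,0,0,0],[0,0,0.0045,0,0,0],[0,0,0,0,0,0],[0,0,0,0,0,0]]]'
python3 -m inch '[[[0,0,0,0,0,0],[0,0,0,0,0,0],[0,0,0,0,0,0],[0,0,-0.03,0,0,0],[0,0,-0.06,0,0,0],[0,0,-0.06,0,0,0],[0,0,0,0,0,0],[0,0,0,0,0,0]]]' 0.0854
python3 - <<'E'
from h import *
c=shot("wrist");cv2.imwrite("pics/w12.png",c["image"])
c=shot("top");show(c,[("white",.012),("yellow",.006),("red",.02)],amin=200)
to(626.3,-281,4,6.6)
E
```

```text
time: 33.62
position: [0.4298, 0.0389, 0.051]
tcp_rot: [-3.137, 0.126, 0.0]
contact_force: [-0.6, -0.2, -3.2]
gripper_width: 0.59
grip_force: 63.1
time: 34.62
position: [0.4295, 0.0386, 0.2007]
tcp_rot: [-3.137, 0.126, 0.0]
contact_force: [-0.5, 0.5, -0.9]
gripper_width: 0.996
grip_force: 0.0
white px [ 33 309] xy 307.6 680.9 LxW 205.2 200.6 deg -78.7
white px [159 249] xy 459.5 334.6 LxW 49.0 49.0 deg 6.7
white px [206 254] xy 433.0 209.2 LxW 109.3 45.2 deg 5.7
white px [261 264] xy 420.3 61.7 LxW 149.5 56.6 deg 61.6
white px [277  43] xy 1056.5 -7.5 LxW 1634.8 269.9 deg -90.0
white px [343 191] xy 611.3 -176.8 LxW 110.1 55.1 deg -4.7
white px [465 231] xy 493.8 -500.7 LxW 90.4 72.3 deg 86.4
yellow px [379 185] xy 626.3 -281.1 LxW 112.0 56.5 deg 6.6
red px [161 278] xy 382.5 325.9 LxW 103.1 20.9 deg 6.6
t 34.7 yaw -4.6 turn [-0.003  0.003 -0.195] shift mm [159.6 340.4 195.4]
```

View pics/w12.png

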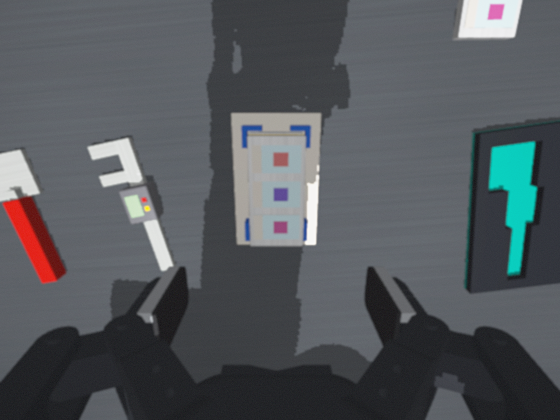

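```bash
python3 -m inch '[[[0,0,0,0,0,-0.097],[0,0,0,0,0,-0.098],[0.0266,0.0567,0,0,0,0],[0.0266,0.0567,0,0,0,0],[0.0266,0.0567,0,0,0,0],[0.0266,0.0567,0,0,0,0],[0.0266,0.0567,0,0,0,0],[0.0266,0.0567,0.03,0,0,0],[0,0,0.05,0,0,0],[0,0,0.05,0,0,0],[0,0,0.03,0,0,0],[0,0,0,0,0,0]]]' 0.05
python3 -m inch '[[[0,0,0,0,0,0]]]'
python3 - <<'E'
from h import *
to(626.3,-281,4,6.6)
c=shot("wrist");show(c,[("yellow",.006)],amin=1500)
E
```

```text
time: 36.22
position: [0.6201, -0.2726, 0.0376]
tcp_rot: [-3.128, -0.179, 0.013]
contact_force: [0.0, 0.3, -0.4]
gripper_width: 0.584
grip_force: 0.0
time: 36.35
position: [0.624, -0.2751, 0.0438]
tcp_rot: [-3.135, -0.18, -0.0]
contact_force: [0.4, -0.2, 0.0]
gripper_width: 0.587
grip_force: 0.0
t 36.4 yaw 6.6 turn [-0.002 -0.    -0.   ] shift mm [ 1.7  6.2 39.8]
yellow px [285 228] xy 625.4 -282.1 LxW 111.3 55.4 deg 6.6
```

```bash
python3 -m inch '[[[0.0015,0.0063,0.005,0,0,0],[0,0,0.016,0,0,0],[0,0,0.012,0,0,0],[0,0,0.0065,0,0,0],[0,0,0,0,0,0],[0,0,0,0,0,0]]]'
python3 -m inch '[[[0,0,0,0,0,0],[0,0,0,0,0,0],[0,0,0,0,0,0],[0,0,0,0,0,0],[0,0,0,0,0,0]]]' 0.01 40
python3 -m inch '[[[0,0,-0.03,0,0,0],[0,0,-0.05,0,0,0],[0,0,-0.05,0,0,0],[0,0,0,0,0,0],[0,0,0,0,0,0]]]'
python3 - <<'E'
from h import *
c=shot("wrist");cv2.imwrite("pics/w13.png",c["image"])
for v in (160,163,166,170,180,195):print(v,held(c,(255,v)),held(c,(300,v)))
to(428.9,39,62,-4.6)
E
```

```text
time: 37.15
position: [0.6262, -0.2811, 0.0042]
tcp_rot: [-3.135, -0.18, -0.001]
contact_force: [-0.2, 0.3, -0.1]
gripper_width: 0.585
grip_force: 0.0
time: 37.78
position: [0.6263, -0.2812, 0.0046]
tcp_rot: [-3.135, -0.18, -0.001]
contact_force: [-1.0, 1.4, 4.7]
gripper_width: 0.209
grip_force: 39.6
time: 38.4
position: [0.6253, -0.2808, 0.133]
tcp_rot: [-3.134, -0.18, 0.002]
contact_force: [0.1, -0.3, -1.1]
gripper_width: 0.195
grip_force: 39.1
160 [ 34.1 -17.9 132.9] [ 34.1  22.4 133. ]
163 [54.2 -9.1  2.7] [54.2 12.2  2.6]
166 [53.5 -8.9 -1.1] [53.6 12.  -1.4]
170 [51.7 -8.9 -1.3] [51.7 12.  -1.4]
180 [47.  -9.  -1.7] [47.  12.1 -1.5]
195 [39.7 -9.1 -1.8] [39.7 12.3 -1.5]
t 38.5 yaw 6.6 turn [-0.004  0.003  0.195] shift mm [-220.9 -302.7   69.9]
```

```bash
python3 -m inch '[[[0,0,0,0,0,0.097],[0,0,0,0,0,0.098],[-0.0316,-0.0432,0,0,0,0],[-0.0316,-0.0432,0,0,0,0],[-0.0316,-0.0432,0,0,0,0],[-0.0316,-0.0432,0,0,0,0],[-0.0316,-0.0432,0,0,0,0],[-0.0316,-0.0432,0,0,0,0],[-0.0316,-0.0432,0,0,0,0],[0,0,0.035,0,0,0],[0,0,0.015,0,0,0],[0,0,0,0,0,0]]]'
python3 -m inch '[[[0,0,0,0,0,0]]]'
python3 - <<'E'
from h import *
to(428.9,39,60.8,-4.6)
E
```

```text
time: 39.95
position: [0.4281, 0.038, 0.0828]
tcp_rot: [-3.136, 0.127, 0.008]
contact_force: [0.2, -0.4, -0.2]
gripper_width: 0.204
grip_force: 39.1
time: 40.08
position: [0.4302, 0.0375, 0.0848]
tcp_rot: [-3.137, 0.128, 0.0]
contact_force: [0.6, -0.6, 0.1]
gripper_width: 0.202
grip_force: 39.1
t 40.1 yaw -4.7 turn [-0.002  0.    -0.001] shift mm [-1.4 -1.4 24. ]
```

```bash
python3 -m inch '[[[-0.0013,-0.0013,0.01,0,0,0],[0,0,0.009,0,0,0],[0,0,0.0045,0,0,0],[0,0,0,0,0,0],[0,0,0,0,0,0]]]'
python3 -m inch '[[[0,0,0,0,0,0],[0,0,0,0,0,0],[0,0,0,0,0,0],[0,0,-0.03,0,0,0],[0,0,-0.06,0,0,0],[0,0,-0.05,0,0,0],[0,0,0,0,0,0],[0,0,0,0,0,0]]]' 0.05
python3 - <<'E'
from h import *
c=shot("wrist");show(c,[("yellow",.062)],amin=1000)
c=shot("top");show(c,[("white",.012),("red",.02)],amin=200);show(c,[("yellow",.062)],amin=200)
to(611.4,-176.8,5,-4.7)
E
```

```text
time: 40.7
position: [0.4286, 0.0395, 0.0612]
tcp_rot: [-3.137, 0.126, -0.0]
contact_force: [-0.2, -0.4, -0.3]
gripper_width: 0.197
grip_force: 39.1
time: 41.7
position: [0.428, 0.0393, 0.2005]
tcp_rot: [-3.137, 0.126, 0.001]
contact_force: [-1.0, 0.3, -1.0]
gripper_width: 0.583
grip_force: 0.0
yellow px [276 187] xy 431.3 38.2 LxW 106.3 51.1 deg -4.6
white px [ 33 309] xy 307.7 680.9 LxW 205.2 200.5 deg -78.7
white px [159 249] xy 459.5 334.6 LxW 49.0 49.0 deg 6.7
white px [206 254] xy 432.9 208.8 LxW 109.2 44.9 deg 6.3
white px [260 264] xy 418.1 63.5 LxW 149.3 54.8 deg 63.0
white px [277  43] xy 1056.5 -7.5 LxW 1634.8 269.9 deg -90.0
white px [343 191] xy 611.3 -176.8 LxW 110.1 55.1 deg -4.7
white px [465 231] xy 493.8 -500.7 LxW 90.4 72.2 deg 86.4
red px [161 278] xy 382.5 325.8 LxW 103.1 21.1 deg 6.6
t 41.8 yaw -4.6 turn [-0.002  0.003  0.002] shift mm [201.3 200.4 194.4]
```

```bash
python3 -c "
from h import *
c=shot('wrist');P=wz(c)
for u,v in((260,150),(295,150),(276,186),(260,222),(295,222)):print(u,v,c['image'][v,u],np.round(P[v-1:v+2,u-1:u+2].reshape(-1,3).mean(0),4))
print(np.round(P[60:66,150:156,2].mean(),4),'bench');print(np.round(P[120:126,235:238].reshape(-1,3).mean(0),4),'base')"
```

```text
260 150 [ 10 153 185] [0.4688 0.0505 0.0503]
295 150 [ 10 151 184] [0.4661 0.0178 0.0502]
276 186 [ 10 151 183] [0.4328 0.0383 0.0499]
260 222 [ 10 150 183] [0.3966 0.0575 0.05  ]
295 222 [ 10 151 183] [0.3939 0.0221 0.0502]
0.0097 bench
[0.4936 0.0755 0.0083] base
```

```bash
python3 -c "
from h import *
c=shot('side');cv2.imwrite('pics/s1.png',cv2.resize(c['image'][190:300,270:390],None,fx=5,fy=5,interpolation=cv2.INTER_CUBIC));print(pix(c,np.array([.4287,.039,.062])))
P=wz(c);u,v=map(int,pix(c,np.array([.4287,.039,.056])));print(np.round(P[v-12:v+13:4,u],4))
c=shot('top');P=wz(c);u,v=map(int,pix(c,np.array([.4287,.039,.056])));print(u,v,np.round(P[v-16:v+17:4,u],4),np.round(P[191,343],4),c['image'][v,u])"
```

```text
(np.float64(327.21333271870697), np.float64(228.30937281832925))
[[ 0.4565 -0.0659 -0.0031]
 [ 0.4507 -0.047  -0.0007]
 [ 0.446  -0.0332 -0.0034]
 [ 0.4309  0.0303  0.0493]
 [ 0.4256  0.0476  0.052 ]
 [ 0.4237  0.0488  0.0366]
 [ 0.4192  0.0629  0.0361]]
266 258 [[0.4522 0.0214 0.5523]
 [0.4457 0.0214 0.5562]
 [0.4393 0.0214 0.5605]
 [0.4331 0.0214 0.5624]
 [0.4268 0.0215 0.5626]
 [0.4207 0.0217 0.5615]
 [0.4144 0.0219 0.5589]
 [0.4082 0.0221 0.557 ]
 [0.402  0.0222 0.5557]] [ 0.6118 -0.1767  0.0127] [142 129 111]
```

View pics/s1.png

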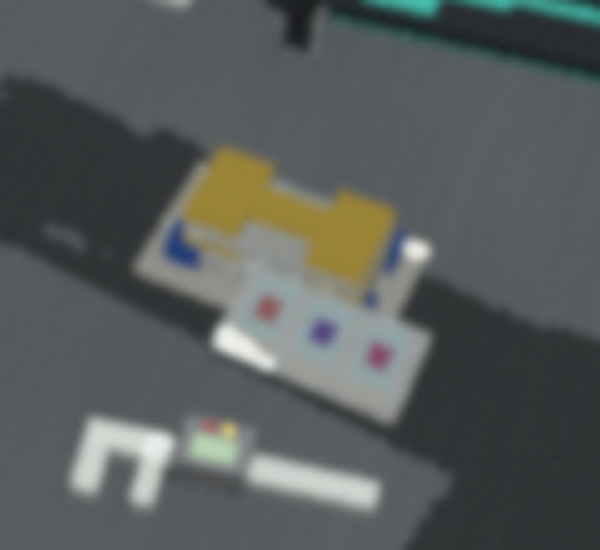

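```bash
python3 -c "
from h import *
c=shot('wrist');cv2.imwrite('pics/w14.png',c['image'][60:300,60:380].repeat(2,0).repeat(2,1));P=wz(c)
import pickle;pickle.dump(c,open('w14.pkl','wb'))
for u in range(200,262,6):print(u,[tuple(np.round(P[v,u]*1000).astype(int)) for v in (150,180,210)])"
```

```text
200 [(np.int64(468), np.int64(119), np.int64(1)), (np.int64(434), np.int64(125), np.int64(0)), (np.int64(399), np.int64(131), np.int64(0))]
206 [(np.int64(467), np.int64(113), np.int64(0)), (np.int64(437), np.int64(115), np.int64(14)), (np.int64(402), np.int64(120), np.int64(13))]
212 [(np.int64(467), np.int64(106), np.int64(1)), (np.int64(437), np.int64(107), np.int64(17)), (np.int64(403), np.int64(113), np.int64(16))]
218 [(np.int64(466), np.int64(100), np.int64(1)), (np.int64(437), np.int64(100), np.int64(22)), (np.int64(403), np.int64(105), np.int64(20))]
224 [(np.int64(466), np.int64(93), np.int64(0)), (np.int64(438), np.int64(93), np.int64(26)), (np.int64(404), np.int64(97), np.int64(25))]
230 [(np.int64(465), np.int64(86), np.int64(1)), (np.int64(438), np.int64(86), np.int64(29)), (np.int64(405), np.int64(90), np.int64(30))]
236 [(np.int64(466), np.int64(79), np.int64(8)), (np.int64(438), np.int64(79), np.int64(33)), (np.int64(406), np.int64(83), np.int64(33))]
242 [(np.int64(465), np.int64(72), np.int64(8)), (np.int64(439), np.int64(72), np.int64(36)), (np.int64(407), np.int64(76), np.int64(37))]
248 [(np.int64(470), np.int64(62), np.int64(50)), (np.int64(436), np.int64(67), np.int64(29)), (np.int64(403), np.int64(71), np.int64(27))]
254 [(np.int64(470), np.int64(56), np.int64(51)), (np.int64(438), np.int64(60), np.int64(38)), (np.int64(409), np.int64(63), np.int64(47))]
260 [(np.int64(469), np.int64(50), np.int64(49)), (np.int64(438), np.int64(54), np.int64(39)), (np.int64(409), np.int64(56), np.int64(47))]
```

View pics/w14.png

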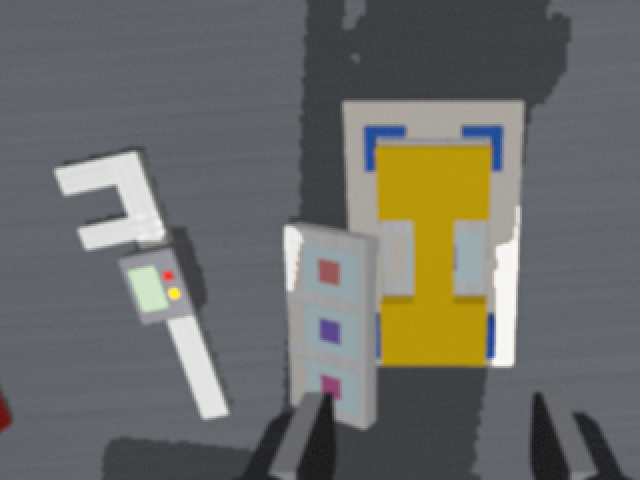

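A plate has been knocked off the stack. It leans against the carrier's left side, with corners at about (285,225) and (375,425) in the crop, and sheet 3 now lies directly on sheet 2. First I'll move sheet 3 back to the bench.

```bash
python3 - <<'E'
from h import *
c=shot("wrist");show(c,[("yellow",.050)],amin=1000)
to(429.5,39,49,-4.6)
import pickle
# leaning plate: fit plane + outline from its depth points
P=wz(c)*1000;h,w=P.shape[:2];u,v=np.meshgrid(np.arange(w),np.arange(h))
poly=np.array([[203,172],[247,177],[247,268],[226,262],[206,250]],np.int32)
m=np.zeros((h,w),np.uint8);cv2.fillPoly(m,[poly],1);m=cv2.erode(m,np.ones((5,5)))
Q=P[m>0];A=np.c_[Q[:,:2],np.ones(len(Q))];k,*_=np.linalg.lstsq(A,Q[:,2],rcond=None)
for _ in range(3):
    r=abs(A@k-Q[:,2]);k,*_=np.linalg.lstsq(A[r<3],Q[r<3,2],rcond=None)
n=np.array([-k[0],-k[1],1]);n/=np.linalg.norm(n);print("normal",np.round(n,3),"plane",np.round(k,3),(r<3).mean())
# corners px in image (from crop): top-left, top-right, bottom-right
for q in((202.5,172.5),(248,177),(247,274),(207,260)):
    d=np.array([(q[0]-c["cx"])/c["fx"],-(q[1]-c["cy"])/c["fy"],-1])@c["c2w"][:3,:3].T;o=c["c2w"][:3,3]*1000
    t=(k[0]*o[0]+k[1]*o[1]+k[2]-o[2])/(d[2]-k[0]*d[0]-k[1]*d[1]);print(q,np.round(o+t*d,1))
E
```

```text
yellow px [276 186] xy 428.1 38.4 LxW 111.5 53.3 deg -4.5
t 42.0 yaw -4.6 turn [-0.002  0.002  0.   ] shift mm [  1.5   0.2 151.2]
normal [0.056 0.47  0.881] plane [-6.30000e-02 -5.33000e-01  1.02622e+02] 0.9437888198757765
(202.5, 172.5) [445.1 117.7  11.8]
(248, 177) [442.2  65.7  39.7]
(247, 274) [332.5  78.8  39.6]
(207, 260) [339.6 128.6  12.6]
```

```bash
python3 -m inch '[[[0,0,0.06,0,0,0],[0,0,0.06,0,0,0],[0,0,0.02,0,0,0],[0,0,0.0105,0,0,0],[0,0,0,0,0,0],[0,0,0,0,0,0]]]' 0.045
python3 -m inch '[[[0,0,0,0,0,0],[0,0,0,0,0,0],[0,0,0,0,0,0],[0,0,0,0,0,0],[0,0,0,0,0,0]]]' 0.01 40
python3 -m inch '[[[0,0,-0.03,0,0,0],[0,0,-0.05,0,0,0],[0.05,0,0,0,0,0],[0.05,0,0,0,0,0],[0.05,0,0,0,0,0],[0.05,0,0,0,0,0],[0,0,0.05,0,0,0],[0,0,0.05,0,0,0],[0,0,0,0,0,0],[0,0,0,0,0,0]]]'
python3 - <<'E'
from h import *
c=shot("wrist");show(c,[("yellow",.025)],amin=500)
to(630,25,5,-4.6)
E
```

```text
time: 42.8
position: [0.4296, 0.0393, 0.0517]
tcp_rot: [-3.137, 0.126, -0.003]
contact_force: [0.5, -0.3, 0.4]
gripper_width: 0.525
grip_force: 0.0
time: 43.42
position: [0.4284, 0.0396, 0.0506]
tcp_rot: [-3.137, 0.126, 0.0]
contact_force: [0.4, -0.9, -0.5]
gripper_width: 0.12
grip_force: 0.0
time: 44.68
position: [0.6288, 0.0234, 0.0321]
tcp_rot: [-3.137, 0.126, -0.003]
contact_force: [0.2, 0.1, 0.8]
gripper_width: 0.112
grip_force: 0.0
t 44.7 yaw -4.6 turn [-0.002 -0.004  0.   ] shift mm [ 0.2 -1.7 28.2]
```

```bash
python3 -m inch '[[[0,0,-0.04,0,0,0],[0,0,-0.04,0,0,0],[-0.05,0,0,0,0,0],[-0.05,0,0,0,0,0],[-0.05,0,0,0,0,0],[-0.05,0,0,0,0,0],[0,0,0.025,0,0,0],[0,0,0.015,0,0,0],[0,0,0,0,0,0],[0,0,0,0,0,0]]]' 0.045
python3 - <<'E'
from h import *
to(429.2,39,47,-4.6)
c=shot("wrist");show(c,[("yellow",.05)],amin=500)
E
```

```text
time: 45.98
position: [0.4296, 0.0393, 0.0713]
tcp_rot: [-3.137, 0.126, -0.002]
contact_force: [0.3, 0.3, -0.3]
gripper_width: 0.523
grip_force: 0.0
t 46.0 yaw -4.6 turn [-0.002 -0.001  0.   ] shift mm [-0.3  0.3 24.3]
yellow px [276 240] xy 429.0 38.5 LxW 113.0 54.4 deg -4.5
```

```bash
python3 -m inch '[[[0,0,0.012,0,0,0],[0,0,0.009,0,0,0],[0,0,0.0035,0,0,0],[0,0,0,0,0,0],[0,0,0,0,0,0]]]' 0.045
python3 -m inch '[[[0,0,0,0,0,0],[0,0,0,0,0,0],[0,0,0,0,0,0],[0,0,0,0,0,0],[0,0,0,0,0,0]]]' 0.01 40
python3 -m inch '[[[0,0,-0.015,0,0,0],[0,0,0,0,0,0],[0,0,0,0,0,0]]]'
python3 - <<'E'
from h import *
c=shot("wrist")
for v in (160,163,166,170,180,195,220):print(v,held(c,(255,v)),held(c,(300,v)))
cv2.imwrite("pics/w15.png",c["image"])
E
```

```text
time: 46.65
position: [0.4286, 0.0395, 0.0462]
tcp_rot: [-3.137, 0.126, -0.0]
contact_force: [0.3, 0.2, -0.1]
gripper_width: 0.529
grip_force: 0.0
time: 47.28
position: [0.4288, 0.0395, 0.0465]
tcp_rot: [-3.137, 0.126, -0.001]
contact_force: [-1.5, -0.3, 4.9]
gripper_width: 0.215
grip_force: 39.3
time: 47.65
position: [0.4286, 0.0395, 0.0613]
tcp_rot: [-3.137, 0.126, -0.001]
contact_force: [-0.9, -0.8, -0.4]
gripper_width: 0.214
grip_force: 39.2
160 [53.5 -9.9 16.8] [53.5 13.4 16.9]
163 [54.6 -9.   1.7] [54.5 12.3  2.4]
166 [54.1 -8.6 -3.6] [54.2 11.9 -3.6]
170 [52.4 -8.6 -4.1] [52.4 11.9 -3.9]
180 [47.7 -8.7 -3.9] [47.7 12.  -4. ]
195 [40.3 -8.9 -3.3] [40.4 12.2 -3.6]
220 [28.  -9.2 -3.8] [27.9 12.5 -3.6]
```

```bash
python3 -m inch '[[[0,0,-0.04,0,0,0],[0.05,0,0,0,0,0],[0.05,0,0,0,0,0],[0.05,0,0,0,0,0],[0.05,0,0,0,0,0],[0,0,0.05,0,0,0],[0,0,0.035,0,0,0],[0,0,0.011,0,0,0],[0,0,0,0,0,0],[0,0,0,0,0,0]]]'
python3 -m inch '[[[0,0,0,0,0,0],[0,0,0,0,0,0],[0,0,0,0,0,0],[0,0,-0.04,0,0,0],[0,0,-0.06,0,0,0],[0,0,-0.06,0,0,0],[0,0,0,0,0,0],[0,0,0,0,0,0]]]' 0.06
python3 - <<'E'
from h import *
c=shot("wrist");show(c,[("yellow",.006)],amin=500)
c=shot("top");show(c,[("yellow",.006),("white",.012)],amin=200)
s=state()
# tool pose to grip leaning plate: origin at plate top point, yaw -6.8, tilt 28
x=np.array([109.7,-13.1,0.1]);x/=np.linalg.norm(x);n=np.array([.056,.47,.881]);n-=x*(n@x);n/=np.linalg.norm(n)
N=np.c_[x,np.cross(-n,x),-n];M=R.from_rotvec(s["tcp_rot"]).as_matrix()
print("turn",R.from_matrix(M.T@N).as_rotvec().round(3),np.round(N,3).tolist())
E
```

```text
time: 48.95
position: [0.6285, 0.0235, 0.0059]
tcp_rot: [-3.137, 0.126, -0.002]
contact_force: [-0.3, 0.1, -0.2]
gripper_width: 0.211
grip_force: 39.3
time: 49.95
position: [0.6275, 0.0233, 0.1649]
tcp_rot: [-3.137, 0.126, 0.0]
contact_force: [-0.3, 0.7, -0.0]
gripper_width: 0.703
grip_force: 0.0
yellow px [276 185] xy 628.1 22.4 LxW 110.3 55.0 deg -4.6
yellow px [276 347] xy 425.1 38.1 LxW 60.6 59.0 deg 85.5
yellow px [270 196] xy 607.5 26.8 LxW 65.0 50.4 deg -1.2
white px [ 33 309] xy 307.7 680.9 LxW 205.2 200.5 deg -78.7
white px [159 249] xy 460.0 334.6 LxW 48.9 48.3 deg -83.0
white px [277  43] xy 1056.5 -7.5 LxW 1634.8 269.9 deg -90.0
white px [343 191] xy 611.3 -176.8 LxW 110.1 55.1 deg -4.7
white px [465 231] xy 493.8 -500.7 LxW 90.4 72.2 deg 86.4
turn [-0.495 -0.005  0.039] [[0.993, -0.105, -0.055], [-0.119, -0.875, -0.47], [0.001, 0.473, -0.881]]
```

```bash
python3 -m inch '[[[-0.0404,-0.0119,0,0,0,0],[-0.0404,-0.0119,0,0,0,0],[-0.0404,-0.0119,0,0,0,0],[-0.0404,-0.0119,0,0,0,0],[-0.0404,-0.0119,0,0,0,0],[-0.0404,-0.0119,0,0,0,0],[-0.0404,-0.0119,0,0,0,0],[0,0,0,0,0,0],[0,0,0,-0.165,0,0.013],[0,0,0,-0.165,0,0.013],[0,0,0,-0.165,0,0.013],[0,0,0,0,0,0]]]' 0.066 60
python3 -m inch '[[[0,0,0,0,0,0]]]'
cat >> h.py <<'E'
def to6(P,N):
    s=state();M=R.from_rotvec(s["tcp_rot"]).as_matrix()
    print("t",round(float(s["time"]),1),"turn",R.from_matrix(M.T@N).as_rotvec().round(3),"shift mm",np.round(N.T@(np.array(P)-1000*np.array(s["position"])),1))
def rolled():
    x=np.array([109.7,-13.1,0.1]);x/=np.linalg.norm(x);n=np.array([.056,.47,.881]);n-=x*(n@x);n/=np.linalg.norm(n)
    return np.c_[x,np.cross(-n,x),-n]
E
python3 - <<'E'
from h import *
to6([348.8,100.5,21.3],rolled())
c=shot("wrist");cv2.imwrite("pics/w16.png",c["image"])
c=shot("top");cv2.imwrite("pics/t16.png",c["image"])
show(c,[("white",.012)],amin=200)
E
```

```text
time: 51.55
position: [0.352, 0.1301, 0.1628]
tcp_rot: [2.642, -0.152, -0.033]
contact_force: [-0.4, 0.8, 0.6]
gripper_width: 0.771
grip_force: 0.0
time: 51.68
position: [0.3525, 0.1289, 0.1645]
tcp_rot: [2.646, -0.158, -0.029]
contact_force: [0.5, -0.2, -0.1]
gripper_width: 0.775
grip_force: 0.0
t 51.7 turn [-0.002 -0.006 -0.001] shift mm [ -0.4 -42.6 139.7]
white px [ 33 309] xy 307.7 680.9 LxW 205.2 200.5 deg -78.7
white px [158 250] xy 460.1 334.8 LxW 48.7 48.4 deg -82.5
white px [260 262] xy 417.2 57.6 LxW 175.0 130.3 deg -4.6
white px [277  43] xy 1056.5 -7.5 LxW 1634.8 269.9 deg -90.0
white px [343 191] xy 611.3 -176.8 LxW 110.1 55.1 deg -4.7
white px [463 231] xy 493.8 -500.7 LxW 90.4 72.3 deg 86.4
```

View pics/w16.png

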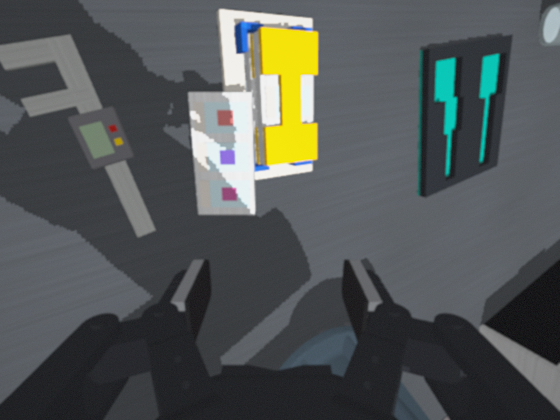

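```bash
python3 -m inch '[[[0,-0.0426,0,0,0,0],[0,0,0.05,0,0,0],[0,0,0.045,0,0,0],[0,0,0,0,0,0],[0,0,0,0,0,0]]]'
python3 - <<'E'
from h import *
to6([348.8,100.5,21.3],rolled())
c=shot("wrist");cv2.imwrite("pics/w17.png",c["image"])
for q in ((225,120),(300,120),(276,140),(250,180),(276,240),(250,300),(300,300)):print(q,held(c,q))
E
```

```text
time: 52.4
position: [0.354, 0.1216, 0.0628]
tcp_rot: [2.646, -0.162, -0.024]
contact_force: [0.9, 0.6, -0.5]
gripper_width: 0.775
grip_force: 0.0
t 52.4 turn [-0.002 -0.009 -0.005] shift mm [-2.7 -0.7 46.8]
(225, 120) [ 72.5 -28.5  42.6]
(300, 120) [72.5 14.8 41.6]
(276, 140) [61.3  1.  41.2]
(250, 180) [ 37.4 -14.8  41.1]
(276, 240) [-2.3  1.  40.9]
(250, 300) [-61.1 -18.9  60. ]
(300, 300) [-75.8  21.3  81.1]
```

View pics/w17.png

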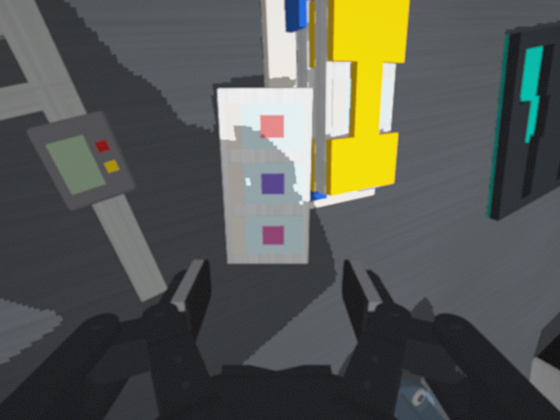

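```bash
python3 -m inch '[[[-0.001,-0.005,0.015,0,0,0],[0,0,0.015,0,0,0],[0,0,0.01,0,0,0],[0,0,0.005,0,0,0],[0,0,0,0,0,0],[0,0,0,0,0,0]]]'
python3 - <<'E'
from h import *
to6([348.8,100.5,21.3],rolled())
c=shot("wrist");cv2.imwrite("pics/w18.png",c["image"])
for q in ((250,120),(276,140),(250,180),(276,220)):print(q,held(c,q))
E
```

```text
time: 53.2
position: [0.3503, 0.1049, 0.0196]
tcp_rot: [2.644, -0.159, -0.026]
contact_force: [-0.1, 0.1, -0.2]
gripper_width: 0.772
grip_force: 0.0
t 53.2 turn [-0.    -0.008 -0.003] shift mm [-1.   4.8  0.6]
(250, 120) [ 74.4 -10.2  -4.4]
(276, 140) [66.   1.  -4.8]
(250, 180) [ 47.9 -11.   -4.1]
(276, 220) [28.5  1.  -4.5]
```

View pics/w18.png

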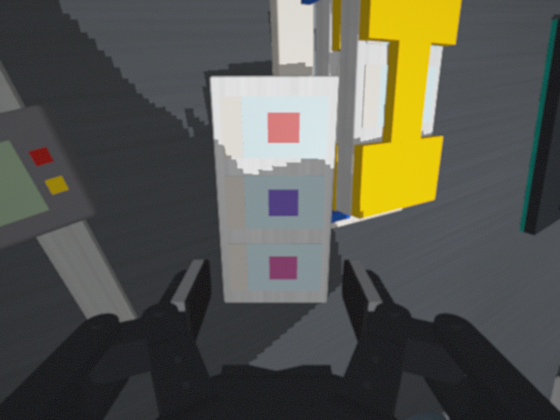

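```bash
python3 -m inch '[[[0,0,0,0,0,0],[0,0,0,0,0,0],[0,0,0,0,0,0],[0,0,0,0,0,0],[0,0,0,0,0,0]]]' 0.045 80
python3 -m inch '[[[0,0,-0.015,0,0,0],[0,0,-0.015,0,0,0],[0,0,-0.02,0,0,0],[0,0,0,0,0,0],[0,0,0,0,0,0]]]'
python3 - <<'E'
from h import *
to6([348.8,100.5,21.3],rolled())
c=shot("wrist");cv2.imwrite("pics/w19.png",c["image"])
for q in ((250,100),(300,100),(276,140),(250,180),(276,220),(250,280)):print(q,held(c,q))
E
```

```text
time: 53.88
position: [0.3513, 0.1034, 0.0227]
tcp_rot: [2.638, -0.158, -0.025]
contact_force: [-6.2, -4.4, 30.4]
gripper_width: 0.527
grip_force: 16.9
time: 54.5
position: [0.3521, 0.1283, 0.0631]
tcp_rot: [2.644, -0.158, -0.027]
contact_force: [-0.3, 0.7, 0.3]
gripper_width: 0.53
grip_force: 0.0
t 54.5 turn [-0.    -0.008 -0.002] shift mm [-0.1  4.9 50.1]
(250, 100) [ 83.5 -14.   45.5]
(300, 100) [83.5 14.8 45.2]
(276, 140) [60.9  1.  44.8]
(250, 180) [ 36.7 -15.1  44.1]
(276, 220) [10.5  1.  43.7]
(250, 280) [-44.2 -18.6  61. ]
```

```bash
python3 - <<'E'
from h import *
c=shot("wrist");P=wz(c)*1000
for v in(150,200,240):
    print([(u,*np.round(P[v,u]).astype(int).tolist()) for u in range(206,330,4)])
x=np.array([109.7,-13.1,0.1]);x/=np.linalg.norm(x);y=np.cross([0,0,1],x);a=np.radians(14)
n=np.cos(a)*np.array([0,0,1])+np.sin(a)*y;N=np.c_[x,np.cross(-n,x),-n];print(np.round(N,3).tolist());to6([349,97,12.6],N)
E
```

```text
[(206, 408, 136, 1), (210, 408, 133, 1), (214, 407, 131, 1), (218, 407, 128, 1), (222, 406, 125, 0), (226, 406, 123, 0), (230, 407, 124, 12), (234, 407, 122, 12), (238, 407, 120, 14), (242, 407, 118, 16), (246, 406, 116, 16), (250, 406, 113, 16), (254, 406, 111, 18), (258, 405, 109, 19), (262, 405, 107, 20), (266, 405, 105, 22), (270, 405, 103, 23), (274, 404, 101, 24), (278, 404, 98, 24), (282, 404, 96, 25), (286, 404, 95, 28), (290, 403, 92, 28), (294, 403, 90, 30), (298, 403, 88, 31), (302, 402, 85, 31), (306, 402, 84, 33), (310, 402, 81, 34), (314, 402, 79, 35), (318, 398, 67, 21), (322, 398, 67, 25), (326, 399, 68, 31)]
[(206, 377, 141, 0), (210, 377, 139, 2), (214, 375, 136, -1), (218, 375, 134, 0), (222, 374, 131, 0), (226, 374, 129, 1), (230, 373, 126, 0), (234, 376, 127, 12), (238, 376, 125, 13), (242, 376, 123, 15), (246, 376, 120, 16), (250, 375, 118, 17), (254, 375, 116, 18), (258, 375, 114, 19), (262, 374, 111, 20), (266, 374, 109, 22), (270, 374, 107, 22), (274, 373, 105, 24), (278, 373, 102, 25), (282, 373, 100, 27), (286, 373, 98, 28), (290, 372, 96, 28), (294, 372, 9
[... 231 characters left out ...]
 347, 139, -1), (222, 346, 136, 0), (226, 346, 134, 1), (230, 344, 131, 0), (234, 349, 131, 12), (238, 349, 129, 14), (242, 349, 127, 15), (246, 348, 124, 15), (250, 348, 122, 18), (254, 348, 120, 19), (258, 348, 118, 19), (262, 347, 115, 20), (266, 347, 113, 21), (270, 346, 110, 23), (274, 346, 108, 25), (278, 346, 106, 26), (282, 346, 104, 27), (286, 345, 101, 28), (290, 345, 99, 28), (294, 345, 97, 31), (298, 345, 94, 32), (302, 344, 92, 33), (306, 343, 89, 33), (310, 344, 88, 36), (314, 321, 62, 1), (318, 320, 58, 1), (322, 319, 54, 1), (326, 317, 50, 1)]
[[0.993, -0.115, -0.029], [-0.119, -0.963, -0.24], [0.001, 0.242, -0.97]]
t 54.6 turn [ 0.249 -0.007 -0.002] shift mm [ 0.8 18.  56.3]
```

```bash
python3 -m inch '[[[0,0,0,0.125,0,0],[0,0,0,0.124,0,0],[0.001,0.0133,0,0,0,0],[0,0,0.03,0,0,0],[0,0,0.01,0,0,0],[0,0,0,0,0,0],[0,0,0,0,0,0]]]' 0.068 60
python3 - <<'E'
from h import *
x=np.array([109.7,-13.1,0.1]);x/=np.linalg.norm(x);y=np.cross([0,0,1],x);a=np.radians(14)
n=np.cos(a)*np.array([0,0,1])+np.sin(a)*y;N=np.c_[x,np.cross(-n,x),-n];to6([349,101.9,12.6],N)
E
```

```text
time: 55.48
position: [0.3515, 0.106, 0.0282]
tcp_rot: [2.892, -0.171, -0.007]
contact_force: [-0.1, 0.6, 0.1]
gripper_width: 0.792
grip_force: 0.0
t 55.5 turn [ 0.    -0.009 -0.   ] shift mm [-2.   0.4 16.2]
```

```bash
python3 -m inch '[[[0,0,0.008,0,0,0],[0,0,0.008,0,0,0],[0,0,0,0,0,0],[0,0,0,0,0,0]]]'
python3 -m inch '[[[0,0,0,0,0,0],[0,0,0,0,0,0],[0,0,0,0,0,0],[0,0,0,0,0,0],[0,0,0,0,0,0]]]' 0.04 50
python3 - <<'E'
from h import *
c=shot("wrist");cv2.imwrite("pics/w20.png",c["image"])
for q in ((250,100),(300,100),(276,140),(250,180),(300,180),(276,220),(250,260)):print(q,held(c,q))
E
```

```text
time: 55.98
position: [0.3507, 0.1019, 0.0122]
tcp_rot: [2.892, -0.172, -0.008]
contact_force: [-0.9, 0.4, 0.2]
gripper_width: 0.797
grip_force: 0.0
time: 56.6
position: [0.351, 0.1019, 0.0131]
tcp_rot: [2.892, -0.171, -0.007]
contact_force: [-3.1, 0.6, 10.4]
gripper_width: 0.608
grip_force: 50.1
(250, 100) [82.5 -9.6 -9.4]
(300, 100) [ 82.4  10.4 -14.8]
(276, 140) [ 66.8   1.  -13.1]
(250, 180) [ 49.  -10.5  -9.1]
(300, 180) [ 50.2  11.2 -14.4]
(276, 220) [ 31.4   1.  -12.5]
(250, 260) [  9.2 -11.6  -8.5]
```

View pics/w20.png

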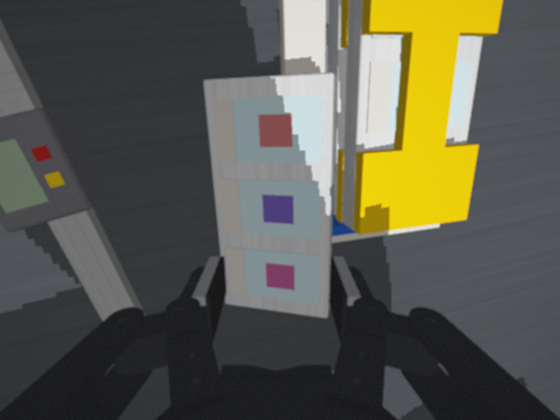

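```bash
python3 -m inch '[[[0,0,0,0,0,0],[0,0,-0.015,0,0,0],[0,0,-0.02,0,0,0],[0,0,-0.03,0,0,0],[0,0,-0.03,0,0,0],[0,0,0,0,0,0],[0,0,0,0,0,0]]]' 0.04 90
python3 - <<'E'
from h import *
c=shot("wrist");cv2.imwrite("pics/w21.png",c["image"])
for q in ((250,100),(300,100),(276,140),(250,180),(300,180),(276,220),(250,260)):print(q,held(c,q))
to(540,133,60,-5)
E
```

```text
time: 57.52
position: [0.3522, 0.1247, 0.104]
tcp_rot: [2.892, -0.172, -0.008]
contact_force: [0.4, 0.9, -0.5]
gripper_width: 0.47
grip_force: 0.0
(250, 100) [ 84.2 -17.1  85. ]
(300, 100) [84.1 17.3 78.2]
(276, 140) [57.1  1.  81.7]
(250, 180) [ 27.3 -18.6  84.5]
(300, 180) [28.8 18.6 77.7]
(276, 220) [-3.2  1.  80.1]
(250, 260) [-48.8 -21.9 101.2]
t 57.6 yaw -6.7 turn [ 0.244 -0.004 -0.031] shift mm [186.7 -24.8  43.7]
```

```bash
python3 -m inch '[[[0,0,0,0.122,0,0],[0,0,0,0.122,0,0],[0,0.033,0,0,0,0],[0.006,0.033,0,0,0,0],[0,0,0,0,0,0],[0,0,0,0,0,0]]]' 0 40
python3 - <<'E'
from h import *
c=shot("wrist");cv2.imwrite("pics/w22.png",c["image"])
P=wz(c)*1000
for v in(170,230):
    print([(u,*np.round(P[v,u]).astype(int).tolist()) for u in range(150,280,8)])
to(350,56,18,-6.7)
E
```

```text
time: 58.32
position: [0.3502, 0.0587, 0.1038]
tcp_rot: [-3.136, 0.187, -0.012]
contact_force: [0.2, 0.4, 0.3]
gripper_width: -0.004
grip_force: 0.0
[(150, 394, 156, -1), (158, 393, 149, -1), (166, 392, 143, -1), (174, 391, 136, 0), (182, 393, 125, 15), (190, 392, 119, 16), (198, 392, 111, 21), (206, 392, 104, 24), (214, 392, 98, 25), (222, 392, 92, 29), (230, 392, 86, 32), (238, 391, 80, 32), (246, 389, 75, 25), (254, 392, 67, 46), (262, 391, 62, 44), (270, 390, 57, 43), (278, 390, 52, 45)]
[(150, 342, 169, -1), (158, 341, 162, -1), (166, 341, 155, 0), (174, 340, 147, 0), (182, 340, 140, 1), (190, 344, 129, 14), (198, 345, 121, 19), (206, 345, 114, 22), (214, 346, 107, 26), (222, 346, 100, 28), (230, 347, 93, 34), (238, 346, 87, 33), (246, 333, 86, 1), (254, 332, 79, 1), (262, 331, 72, 0), (270, 330, 65, 0), (278, 330, 58, 0)]
t 58.4 yaw -6.7 turn [-0.    -0.008 -0.001] shift mm [ 0.1  3.1 85.9]
```

View pics/w22.png

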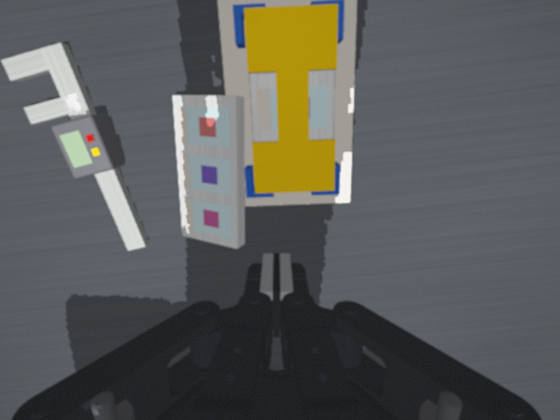

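```bash
python3 -m inch '[[[0,0.003,0.04,0,0,0],[0,0,0.03,0,0,0],[0,0,0.015,0,0,0],[0,0,0,0,0,0],[0,-0.008,0,0,0,0],[0,-0.008,0,0,0,0],[0,-0.008,0,0,0,0],[0,-0.008,0,0,0,0],[0,0,0,0,0,0],[0,0,0,0,0,0]]]'
python3 - <<'E'
from h import *
to(350,56,18,-6.7)
c=shot("wrist");P=wz(c)*1000
for v in(100,150):
    print([(u,*np.round(P[v,u]).astype(int).tolist()) for u in range(150,280,8)])
E
```

```text
time: 59.62
position: [0.355, 0.0873, 0.0195]
tcp_rot: [3.136, -0.184, 0.015]
contact_force: [-0.1, 0.4, -0.4]
gripper_width: -0.002
grip_force: 0.0
t 59.6 yaw -6.7 turn [-0.    -0.009 -0.   ] shift mm [-1.3 31.7  1.5]
[(150, 445, 139, 0), (158, 444, 135, 0), (166, 443, 127, 13), (174, 443, 123, 15), (182, 442, 119, 15), (190, 442, 115, 17), (198, 441, 112, 16), (206, 441, 108, 17), (214, 440, 104, 18), (222, 440, 101, 17), (230, 439, 97, 19), (238, 439, 93, 19), (246, 439, 90, 19), (254, 438, 86, 20), (262, 438, 83, 22), (270, 437, 79, 21), (278, 437, 76, 21)]
[(150, 421, 145, 1), (158, 420, 141, 0), (166, 421, 131, 15), (174, 420, 128, 15), (182, 420, 124, 15), (190, 420, 120, 17), (198, 419, 116, 17), (206, 419, 112, 17), (214, 419, 108, 18), (222, 418, 104, 18), (230, 418, 100, 19), (238, 417, 97, 19), (246, 417, 93, 19), (254, 417, 89, 20), (262, 416, 86, 22), (270, 416, 82, 21), (278, 415, 78, 15)]
```

```bash
python3 -m inch '[[[0,0,-0.02,0,0,0],[-0.003,0.02,0,0,0,0],[0,0.013,0,0,0,0],[0,0,0.015,0,0,0],[0,0,0.011,0,0,0],[0,0,0,0,0,0],[0,-0.01,0,0,0,0],[0,-0.01,0,0,0,0],[0,-0.008,0,0,0,0],[0,-0.008,0,0,0,0],[0,-0.008,0,0,0,0],[0,-0.006,0,0,0,0]]]'
python3 -m inch '[[[0,0,0,0,0,0],[0,0,-0.05,0,0,0],[0,0,-0.06,0,0,0],[0,0,0,0,0,0],[0,0,0,0,0,0]]]'
python3 - <<'E'
from h import *
c=shot("wrist");cv2.imwrite("pics/w23.png",c["image"]);P=wz(c)*1000
for v in(120,170):
    print([(u,*np.round(P[v,u]).astype(int).tolist()) for u in range(200,320,8)])
show(c,[("white",.012)],amin=800);to(350,130,18,-6.7)
E
```

```text
time: 61.18
position: [0.3542, 0.105, 0.0135]
tcp_rot: [3.136, -0.184, 0.014]
contact_force: [-0.2, -0.5, -0.4]
gripper_width: -0.002
grip_force: 0.4
time: 61.8
position: [0.3529, 0.1045, 0.1233]
tcp_rot: [3.136, -0.185, 0.015]
contact_force: [-0.5, 0.2, -0.8]
gripper_width: 0.003
grip_force: 0.0
[(200, 430, 158, -1), (208, 429, 151, 1), (216, 429, 145, -1), (224, 428, 136, 15), (232, 427, 130, 15), (240, 426, 123, 16), (248, 426, 117, 18), (256, 425, 111, 18), (264, 424, 104, 19), (272, 424, 98, 19), (280, 423, 92, 20), (288, 422, 86, 20), (296, 421, 79, 8), (304, 420, 73, 9), (312, 420, 66, 9)]
[(200, 389, 166, 1), (208, 390, 156, 13), (216, 389, 149, 13), (224, 389, 143, 15), (232, 388, 136, 17), (240, 387, 129, 16), (248, 387, 123, 17), (256, 386, 116, 18), (264, 386, 109, 19), (272, 385, 103, 18), (280, 381, 97, 1), (288, 380, 90, 0), (296, 381, 83, 9), (304, 381, 77, 16), (312, 379, 70, 8)]
white px [122  82] xy 462.9 209.9 LxW 47.8 46.0 deg 7.1
white px [277 130] xy 420.8 93.9 LxW 227.7 161.6 deg -82.9
t 61.9 yaw -6.8 turn [-0.    -0.007 -0.001] shift mm [ -5.1 -25.  104.5]
```

View pics/w23.png

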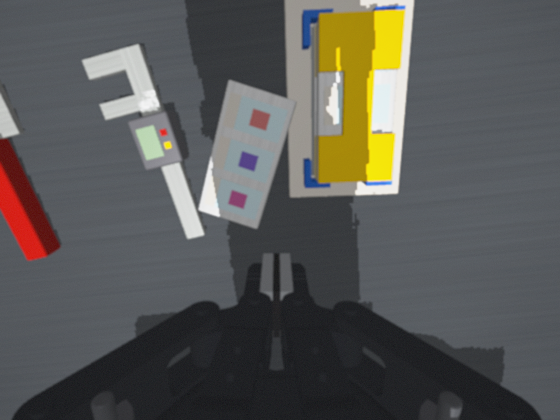

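```bash
cat >> h.py <<'E'
def fitplate(c,poly):
    P=wz(c)*1000;m=np.zeros(P.shape[:2],np.uint8);cv2.fillPoly(m,[np.array(poly,np.int32)],1);m=cv2.erode(m,np.ones((7,7)))
    Q=P[m>0];A=np.c_[Q[:,:2],np.ones(len(Q))];k,*_=np.linalg.lstsq(A,Q[:,2],rcond=None)
    n=np.array([-k[0],-k[1],1]);n/=np.linalg.norm(n);o=c["c2w"][:3,3]*1000;C=[]
    for q in poly:
        d=np.array([(q[0]-c["cx"])/c["fx"],-(q[1]-c["cy"])/c["fy"],-1])@c["c2w"][:3,:3].T
        t=(k[0]*o[0]+k[1]*o[1]+k[2]-o[2])/(d[2]-k[0]*d[0]-k[1]*d[1]);C.append(o+t*d)
    return n,np.array(C)
E
python3 - <<'E'
from h import *
c=shot("wrist")
n,C=fitplate(c,[(229,80),(296,98),(258,228),(199,213)]);print(n.round(3),C.round(1).tolist(),C.mean(0).round(1))
x=(C[0]+C[1]-C[2]-C[3]);print(np.linalg.norm(x)/2,np.linalg.norm(C[0]-C[1]));x/=np.linalg.norm(x);x-=n*(n@x);x/=np.linalg.norm(x)
N=np.c_[x,np.cross(-n,x),-n];print("yaw",np.degrees(np.arctan2(x[1],x[0])));to6(C.mean(0)-6*n,N);print(N.round(4).tolist())
E
```

```text
[0.    0.162 0.987] [[455.0, 126.8, 17.0], [436.3, 78.7, 24.9], [335.0, 121.2, 17.9], [351.9, 171.7, 9.6]] [394.5 124.6  17.3]
111.38058152991512 52.193049746145654
yaw -23.14627192336303
t 61.9 turn [-0.159  0.036  0.29 ] shift mm [ 24.6 -50.7 106.1]
[[0.9176, -0.3975, -0.0001], [-0.3923, -0.9055, -0.1621], [0.0644, 0.1488, -0.9868]]
```

```bash
python3 -m inch '[[[0,0,0,-0.08,0.018,0.145],[0,0,0,-0.08,0.018,0.145],[0.0246,-0.0507,0,0,0,0],[0,0,0.04,0,0,0],[0,0,0.02,0,0,0],[0,0,0,0,0,0],[0,0,0,0,0,0]]]' 0.0854 60
python3 - <<'E'
from h import *
N=np.array([[0.9176, -0.3975, -0.0001], [-0.3923, -0.9055, -0.1621], [0.0644, 0.1488, -0.9868]])
to6(np.array([394.5,124.6,17.3])+6*N[:,2],N)
c=shot("wrist");cv2.imwrite("pics/w24.png",c["image"])
for q in ((250,150),(300,150),(276,180),(276,220),(250,240),(300,240)):print(q,held(c,q))
hsv=cv2.cvtColor(c["image"],cv2.COLOR_BGR2GRAY)
for v in (170,200,230): print(v,hsv[v,190:370:6])
E
```

```text
time: 62.78
position: [0.3958, 0.131, 0.0583]
tcp_rot: [2.918, -0.605, 0.052]
contact_force: [-0.0, -0.4, -0.1]
gripper_width: 1.001
grip_force: 0.0
t 62.8 turn [ 0.001 -0.002 -0.   ] shift mm [-1.4  0.2 47.5]
(250, 150) [ 54.4 -15.2  51.7]
(300, 150) [54.3 16.1 52.6]
(276, 180) [37.3  1.  42.8]
(276, 220) [11.2  1.  42.3]
(250, 240) [ -1.9 -15.8  40.4]
(300, 240) [-3.  16.8 42.7]
170 [ 56  56  56  55  56  56  52 151 147 146 147 147 149 148 150 148 150 147
 147 148 147 143 146 146 146  96 137 101 232 224]
200 [ 57  55  56  56  59  59  58 149 146 147 146 147 148 146 149 147 149 146
 148 146 145 100 146 145 146 144 121 101 101 103]
230 [ 57  57  56  56  56  57  57 138 145 146 145 147 146 123  75  77  74 147
 148 146 145  56  57 140 145 144  58  59  56  89]
```

```bash
python3 -m inch '[[[0,0,0.02,0,0,0],[0,0,0.016,0,0,0],[0,0,0.0105,0,0,0],[0,0,0,0,0,0],[0,0,0,0,0,0]]]'
python3 -m inch '[[[0,0,0,0,0,0],[0,0,0,0,0,0],[0,0,0,0,0,0],[0,0,0,0,0,0],[0,0,0,0,0,0]]]' 0.04 60
python3 -m inch '[[[0,0,-0.02,0,0,0],[0,0,-0.04,0,0,0],[0,0,-0.05,0,0,0],[0,0,0,0,0,0],[0,0,0,0,0,0]]]'
python3 - <<'E'
from h import *
c=shot("wrist");cv2.imwrite("pics/w25.png",c["image"])
for v in (150,155,160,166,172,185,220):print(v,held(c,(250,v)),held(c,(300,v)))
to(430,38.9,100,-4.6)
E
```

```text
time: 63.45
position: [0.3965, 0.1235, 0.0131]
tcp_rot: [2.919, -0.606, 0.054]
contact_force: [-0.1, -1.7, 0.2]
gripper_width: 0.997
grip_force: 0.3
time: 64.08
position: [0.3975, 0.1244, 0.0135]
tcp_rot: [2.921, -0.606, 0.057]
contact_force: [0.3, 4.9, 6.0]
gripper_width: 0.464
grip_force: 5.9
time: 64.7
position: [0.3954, 0.1414, 0.1207]
tcp_rot: [2.919, -0.605, 0.053]
contact_force: [-0.6, 0.0, 0.3]
gripper_width: 0.471
grip_force: 0.0
150 [ 45.1 -21.  121. ] [ 46.9  20.4 107.9]
155 [ 40.9 -21.1 120.8] [ 42.9  20.5 107.4]
160 [ 36.7 -21.2 120.7] [ 38.9  20.6 107.5]
166 [ 31.6 -21.3 120.3] [ 34.1  20.7 107. ]
172 [ 26.4 -21.4 120.3] [ 29.   20.8 107.3]
185 [ 15.  -21.7 119.6] [ 17.9  21.1 107.7]
220 [-17.1 -22.4 117.9] [-12.8  21.8 106.6]
t 64.8 yaw -23.1 turn [ 0.16  -0.04  -0.328] shift mm [43.2 99.1 20. ]
```

View pics/w25.png

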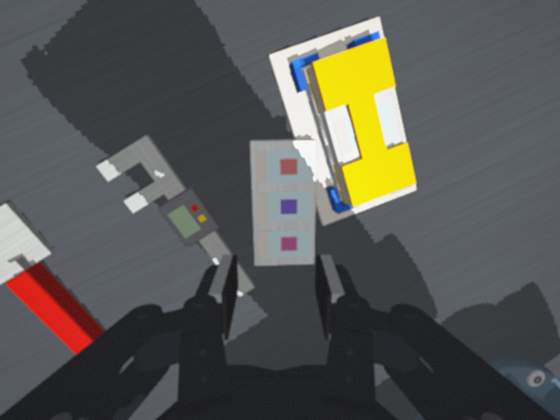

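```bash
python3 - <<'E'
from h import *
c=shot("wrist");P=wz(c)*1000
n,C=fitplate(c,[(251,142),(315,141),(315,263),(257,265)]);print(n.round(3),C.round(1).tolist(),C.mean(0).round(1))
x=(C[0]+C[1]-C[2]-C[3]);x/=np.linalg.norm(x);x-=n*(n@x);x/=np.linalg.norm(x)
N=np.c_[x,np.cross(-n,x),-n];to6(C.mean(0)-10*n,N);np.save("N.npy",np.c_[N,C.mean(0)])
# sheet 2 on stack: heights
print([np.round(P[v,u]).astype(int).tolist() for u,v in((340,75),(380,60),(365,130),(360,180),(400,165))])
E
```

```text
[-0.152 -0.09   0.984] [[452.2, 120.4, 28.0], [431.4, 72.7, 20.4], [325.5, 111.4, 7.5], [353.1, 159.6, 16.2]] [390.6 116.   18. ]
t 64.8 turn [ 0.294  0.047 -0.041] shift mm [ -6.3  38.7 107.2]
[[470, 45, 44], [468, 15, 44], [427, 40, 43], [393, 57, 44], [390, 23, 44]]
```

```bash
python3 - <<'E'
from h import *
c=shot("wrist");P=wz(c)*1000
for v in range(145,265,12): print(v,[tuple(np.round(P[v,u]).astype(int).tolist()) for u in range(256,318,8)])
E
```

```text
145 [(447, 117, 17), (445, 111, 18), (442, 106, 18), (440, 100, 19), (437, 94, 20), (434, 88, 19), (432, 82, 21), (429, 76, 20)]
157 [(439, 121, 18), (436, 115, 17), (434, 109, 17), (431, 104, 20), (428, 98, 19), (426, 92, 20), (423, 86, 20), (420, 80, 21)]
169 [(430, 125, 16), (427, 119, 16), (425, 113, 17), (422, 107, 18), (419, 101, 19), (417, 95, 20), (414, 89, 20), (411, 83, 21)]
181 [(421, 129, 17), (418, 123, 17), (416, 117, 17), (413, 111, 18), (410, 105, 18), (407, 99, 18), (405, 93, 19), (402, 87, 21)]
193 [(412, 133, 14), (409, 127, 15), (406, 121, 17), (403, 115, 16), (401, 109, 18), (398, 103, 18), (395, 97, 19), (393, 91, 20)]
205 [(402, 138, 14), (400, 132, 16), (397, 125, 16), (394, 119, 18), (391, 113, 18), (389, 107, 19), (386, 101, 20), (383, 95, 19)]
217 [(393, 142, 15), (390, 136, 15), (387, 130, 17), (384, 124, 16), (382, 117, 18), (378, 111, 17), (376, 105, 18), (373, 99, 20)]
229 [(383, 147, 13), (380, 140, 14), (377, 134, 15), (374, 128, 16), (371, 122, 16), (369, 115, 18), (365, 109, 18), (363, 103, 20)]
241 [(373, 151, 13), (369, 145, 13), (367, 139, 15), (364, 132, 16), (361, 126, 15), (359, 120, 18), (356, 113, 19), (352, 107, 18)]
253 [(362, 156, 13), (359, 149, 14), (357, 143, 16), (353, 137, 15), (351, 130, 16), (347, 124, 15), (345, 117, 18), (341, 111, 18)]
```

```bash
python3 - <<'E'
from h import *
c=shot("wrist");g=cv2.cvtColor(c["image"],cv2.COLOR_BGR2GRAY)
for q in((254,203),(285,203),(315,203),(283,142),(286,264)):print(q,held(c,q))
E
```

```text
(254, 203) [  3.1 -17.4 104.6]
(285, 203) [  3.3   8.6 104.3]
(315, 203) [  2.3  34.2 107.4]
(283, 142) [ 53.4   6.6 106.6]
(286, 264) [-61.9  10.6 118.6]
```

```bash
python3 -m inch '[[[-0.03,0.008,0,0,0,0],[0,0,0.05,0,0,0],[0,0,0.03,0,0,0],[0,0,0,0,0,0],[0,0,0,0,0,0]]]' 0.066 60
python3 - <<'E'
from h import *
c=shot("wrist");print(np.round(state()["position"],4))
for v in(180,215,240):
  print(v,[held(c,(u,v)).tolist() for u in range(212,345,12)])
E
```

```text
time: 65.53
position: [0.3657, 0.1329, 0.0418]
tcp_rot: [2.919, -0.606, 0.053]
contact_force: [0.7, 0.7, 0.0]
gripper_width: 0.77
grip_force: 0.0
[0.3663 0.1331 0.0422]
180 [[38.1, -37.5, 39.0], [37.9, -30.5, 40.0], [41.1, -21.4, 26.1], [40.9, -14.7, 26.9], [40.8, -8.0, 27.4], [40.8, -1.2, 27.7], [40.8, 5.6, 27.5], [40.8, 12.3, 27.4], [40.7, 19.2, 27.8], [40.5, 26.1, 28.8], [37.3, 35.4, 42.4], [40.6, 39.6, 28.3]]
215 [[16.3, -38.7, 37.6], [16.1, -31.3, 38.1], [20.7, -22.1, 25.1], [20.6, -15.1, 25.2], [20.4, -8.2, 25.8], [20.2, -1.3, 26.4], [20.0, 5.7, 26.9], [20.0, 12.7, 27.0], [19.9, 19.8, 27.3], [19.5, 27.0, 28.4], [15.4, 36.3, 40.1], [14.6, 44.3, 42.1]]
240 [[0.1, -39.4, 35.9], [-0.5, -32.0, 37.2], [4.7, -22.8, 25.7], [4.9, -15.6, 25.2], [4.7, -8.5, 25.7], [4.6, -1.3, 25.8], [4.3, 5.8, 26.4], [4.3, 13.0, 26.5], [4.3, 20.2, 26.5], [-4.5, 30.4, 46.0], [-4.9, 38.7, 47.1], [-5.6, 47.0, 48.4]]
```

```bash
python3 -m inch '[[[0,0.001,0.016,0,0,0],[0,0,0.012,0,0,0],[0,0,0.006,0,0,0],[0,0,0,0,0,0],[0,0,0,0,0,0]]]'
python3 -m inch '[[[0,0,0,0,0,0],[0,0,0,0,0,0],[0,0,0,0,0,0],[0,0,0,0,0,0],[0,0,0,0,0,0]]]' 0.045 60
python3 -m inch '[[[0,0,-0.015,0,0,0],[0,0,-0.015,0,0,0],[0,0,-0.02,0,0,0],[0,0,0,0,0,0],[0,0,0,0,0,0]]]'
python3 - <<'E'
from h import *
c=shot("wrist")
for v in(100,120,140,180,220):
  print(v,[held(c,(u,v)).tolist() for u in (250,276,300)])
E
```

```text
time: 66.2
position: [0.3654, 0.1265, 0.0083]
tcp_rot: [2.919, -0.605, 0.054]
contact_force: [-0.1, 0.8, -0.2]
gripper_width: 0.771
grip_force: 0.0
time: 66.82
position: [0.3656, 0.1267, 0.0089]
tcp_rot: [2.919, -0.605, 0.055]
contact_force: [-3.8, 1.6, 9.6]
gripper_width: 0.603
grip_force: 60.5
time: 67.45
position: [0.3644, 0.1345, 0.0567]
tcp_rot: [2.918, -0.605, 0.052]
contact_force: [0.2, -1.0, -1.7]
gripper_width: 0.601
grip_force: 62.6
100 [[82.9, -10.1, -3.3], [82.9, 1.0, -3.0], [82.9, 11.3, -3.0]]
120 [[74.7, -10.2, -4.0], [74.6, 1.0, -3.1], [74.7, 11.5, -3.6]]
140 [[66.3, -10.3, -5.5], [66.2, 1.0, -4.5], [66.2, 11.6, -3.9]]
180 [[48.3, -10.8, -5.0], [48.2, 1.0, -4.6], [48.0, 12.1, -3.7]]
220 [[29.3, -11.3, -6.2], [29.2, 1.0, -6.0], [28.9, 12.4, -5.3]]
```

```bash
python3 -m inch '[[[0,0,-0.03,0,0,0],[0,0,-0.04,0,0,0],[0,0,0,0.08,-0.02,-0.164],[0,0,0,0.08,-0.02,-0.164],[0,0,0,0,0,0],[0,0,0,0,0,0]]]'
python3 - <<'E'
from h import *
to(575,136,10,-4.6)
E
```

```text
time: 68.25
position: [0.3643, 0.1457, 0.1257]
tcp_rot: [3.137, -0.134, 0.002]
contact_force: [0.1, 0.2, -1.5]
gripper_width: 0.597
grip_force: 63.2
t 68.2 yaw -4.9 turn [ 0.002 -0.001 -0.005] shift mm [210.8  -7.2 115.7]
```

```bash
python3 -m inch '[[[0.0527,-0.0018,0,0,0,-0.005],[0.0527,-0.0018,0,0,0,0],[0.0527,-0.0018,0,0,0,0],[0.0527,-0.0018,0,0,0,0],[0,0,0.05,0,0,0],[0,0,0.04,0,0,0],[0,0,0.016,0,0,0],[0,0,0.01,0,0,0],[0,0,0,0,0,0],[0,0,0,0,0,0]]]'
python3 -m inch '[[[0,0,0,0,0,0],[0,0,0,0,0,0],[0,0,0,0,0,0],[0,0,-0.06,0,0,0],[0,0,-0.06,0,0,0],[0.03,0,0,0,0,0],[0,0,0,0,0,0],[0,0,0,0,0,0]]]' 0.0854
python3 - <<'E'
from h import *
c=shot("wrist");show(c,[("white",.012)],amin=1500)
cv2.imwrite("pics/w26.png",c["image"])
c=shot("top");show(c,[("white",.012),("yellow",.006),("red",.02)],amin=200)
E
```

```text
time: 69.5
position: [0.5771, 0.1372, 0.0124]
tcp_rot: [-3.139, 0.118, -0.008]
contact_force: [0.6, 0.7, -1.7]
gripper_width: 0.599
grip_force: 63.2
time: 70.5
position: [0.6041, 0.1348, 0.1298]
tcp_rot: [3.139, -0.118, -0.0]
contact_force: [0.0, -0.3, -1.0]
gripper_width: 0.997
grip_force: 0.0
white px [274 195] xy 605.6 135.1 LxW 109.0 52.1 deg -2.7
white px [ 33 309] xy 307.7 680.9 LxW 205.2 200.5 deg -78.7
white px [276 258] xy 426.9 16.5 LxW 149.8 55.2 deg -1.3
white px [277  43] xy 1056.5 -7.5 LxW 1634.8 269.9 deg -90.0
white px [343 191] xy 611.3 -176.8 LxW 110.1 55.0 deg -4.5
white px [465 232] xy 493.8 -500.7 LxW 90.4 72.2 deg 86.4
yellow px [266 258] xy 429.6 40.1 LxW 113.8 55.3 deg -4.9
yellow px [271 187] xy 628.2 23.3 LxW 111.9 56.7 deg -4.6
```

```bash
python3 - <<'E'
from h import *
to(605.8,135.1,5,-2.8)
E
python3 -m inch '[[[0.0015,0,0.05,0,0,-0.036],[0,0,0.05,0,0,0],[0,0,0.018,0,0,0],[0,0,0.008,0,0,0],[0,0,0,0,0,0],[0,0,0,0,0,0]]]' 0.0854 60
python3 -m inch '[[[0,0,0,0,0,0],[0,0,0,0,0,0],[0,0,0,0,0,0],[0,0,0,0,0,0],[0,0,0,0,0,0]]]' 0.045 60
python3 -m inch '[[[0,0,-0.03,0,0,0],[0,0,-0.05,0,0,0],[0,0,-0.05,0,0,0],[0,0,0,0,0,0],[0,0,0,0,0,0]]]'
python3 - <<'E'
from h import *
c=shot("wrist")
for v in (160,163,166,168,172,185,220):print(v,held(c,(250,v)),held(c,(300,v)))
to(428.9,39,60,-4.6)
E
```

```text
t 70.6 yaw -4.3 turn [ 0.     0.001 -0.026] shift mm [  1.9  -0.2 124.6]
time: 71.35
position: [0.6087, 0.1348, 0.0068]
tcp_rot: [-3.141, 0.061, -0.009]
contact_force: [1.3, 0.2, -0.2]
gripper_width: 0.998
grip_force: 0.0
time: 71.97
position: [0.608, 0.1348, 0.0065]
tcp_rot: [3.141, -0.061, 0.006]
contact_force: [-3.5, -1.0, 7.9]
gripper_width: 0.6
grip_force: 60.8
time: 72.6
position: [0.6061, 0.1347, 0.1341]
tcp_rot: [3.141, -0.061, 0.002]
contact_force: [-0.1, -0.8, -2.7]
gripper_width: 0.592
grip_force: 62.7
160 [ 34.2 -22.3 133.1] [ 34.1  22.6 133.7]
163 [ 31.4 -22.4 133.4] [ 31.3  22.6 133.9]
166 [ 52.6 -11.6   4.7] [52.4 12.6  5.7]
168 [ 52.6 -11.2  -0.3] [52.5 12.2  0.2]
172 [ 51.7 -10.8  -5.4] [51.8 11.8 -5.6]
185 [ 45.8 -11.   -5.8] [45.7 11.9 -5.7]
220 [ 28.6 -11.4  -5.6] [28.6 12.3 -5.6]
t 72.7 yaw -2.2 turn [0.    0.001 0.041] shift mm [-168.4  109.5   73.1]
```

```bash
python3 -m inch '[[[0,0,0,0,0,0.041],[-0.0415,0.0274,0,0,0,0],[-0.0415,0.0274,0,0,0,0],[-0.0415,0.0274,0,0,0,0],[-0.0415,0.0274,0,0,0,0],[0,0,0.045,0,0,0],[0,0,0.018,0,0,0],[0,0,0,0,0,0],[0,0,0,0,0,0]]]'
python3 - <<'E'
from h import *
to(431.3,39,50.4,-4.6)
c=shot("wrist");print([held(c,(u,176)).tolist() for u in(224,250,276,300,328)])
E
```

```text
time: 73.78
position: [0.4327, 0.0388, 0.0713]
tcp_rot: [-3.139, 0.126, -0.002]
contact_force: [-0.4, -0.4, -1.9]
gripper_width: 0.589
grip_force: 63.2
t 73.8 yaw -4.6 turn [-0.    -0.001  0.   ] shift mm [-1.4 -0.  20.9]
[[49.9, -22.7, -5.3], [49.9, -10.9, -5.4], [49.9, 0.9, -5.4], [49.9, 11.8, -5.4], [49.8, 24.6, -5.1]]
```

```bash
python3 -m inch '[[[-0.0014,0,0.008,0,0,0],[0,0,0.008,0,0,0],[0,0,0.005,0,0,0],[0,0,0,0,0,0],[0,0,0,0,0,0]]]'
python3 -m inch '[[[0,0,0,0,0,0],[0,0,0,0,0,0],[0,0,0,0,0,0],[0,0,-0.03,0,0,0],[0,0,-0.06,0,0,0],[0,0,-0.06,0,0,0],[0,0,0,0,0,0],[0,0,0,0,0,0]]]' 0.0854
cat >> h.py <<'E'
def stack(c):
    P=wz(c)*1000;r=[]
    for dx in(-45,0,45):
        for dy in(-8,8):
            a=np.radians(-4.6);x=428.7+dx*np.cos(a)-dy*np.sin(a);y=39+dx*np.sin(a)+dy*np.cos(a)
            u,v=map(int,pix(c,np.array([x,y,60])/1000));r.append(round(float(np.median(P[v-1:v+2,u-1:u+2,2])),1))
    print("stack z",r)
def edges(c,zt):  # extents of stack top in the carrier frame, points within 3 mm of height zt (mm)
    P=wz(c)*1000;a=np.radians(-4.6);d=P[...,:2]-[428.7,39];X=d[...,0]*np.cos(a)+d[...,1]*np.sin(a);Y=-d[...,0]*np.sin(a)+d[...,1]*np.cos(a)
    m=(abs(P[...,2]-zt)<3)&(abs(X)<80)&(abs(Y)<50)
    print("n",m.sum(),"x",np.percentile(X[m],[1,99]).round(1),"y",np.percentile(Y[m],[1,99]).round(1))
    w=np.c_[X[m],Y[m]].astype(np.float32);print([np.round(q,1) for q in cv2.minAreaRect(w)])
E
python3 - <<'E'
from h import *
c=shot("wrist");stack(c);edges(c,56);to(628.2,23,4.5,-4.6)
E
```

```text
time: 74.45
position: [0.431, 0.039, 0.0505]
tcp_rot: [-3.139, 0.125, -0.002]
contact_force: [-3.6, 0.8, 5.1]
gripper_width: 0.593
grip_force: 64.6
time: 75.45
position: [0.4308, 0.039, 0.2]
tcp_rot: [-3.139, 0.126, -0.003]
contact_force: [-0.3, 0.4, -0.2]
gripper_width: 1.007
grip_force: 0.0
stack z [56.4, 56.4, 57.5, 56.1, 55.8, 57.1]
n 6116 x [-53.3  54.1] y [-27.7  25. ]
[array([-0.1, -1.3]), array([ 54.2, 110.3]), np.float64(89.7)]
t 75.5 yaw -4.6 turn [-0. -0.  0.] shift mm [1.987e+02 1.000e-01 1.946e+02]
```

```bash
python3 -m inch '[[[0.0497,0,0,0,0,0],[0.0497,0,0,0,0,0],[0.0497,0,0,0,0,0],[0.0497,0,0,0,0,0],[0,0,0.06,0,0,0],[0,0,0.06,0,0,0],[0,0,0.04,0,0,0],[0,0,0,0,0,0],[0,0,0,0,0,0]]]' 0.05 40
python3 - <<'E'
from h import *
to(628.2,23,3.5,-4.6)
c=shot("wrist");show(c,[("yellow",.006)],amin=1500)
E
```

```text
time: 76.62
position: [0.6299, 0.0229, 0.0413]
tcp_rot: [-3.139, 0.126, -0.004]
contact_force: [0.9, -0.2, 0.7]
gripper_width: 0.587
grip_force: 0.0
t 76.6 yaw -4.6 turn [-0.    -0.002  0.   ] shift mm [-1.7  0.1 37.8]
yellow px [275 234] xy 627.7 22.6 LxW 111.2 54.8 deg -4.6
```

```bash
python3 -m inch '[[[-0.0018,0,0.018,0,0,0],[0,0,0.013,0,0,0],[0,0,0.0065,0,0,0],[0,0,0,0,0,0],[0,0,0,0,0,0]]]'
python3 -m inch '[[[0,0,0,0,0,0],[0,0,0,0,0,0],[0,0,0,0,0,0],[0,0,0,0,0,0],[0,0,0,0,0,0]]]' 0.01 40
python3 -m inch '[[[0,0,-0.03,0,0,0],[0,0,-0.05,0,0,0],[0,0,-0.05,0,0,0],[0,0,0,0,0,0],[0,0,0,0,0,0]]]'
python3 - <<'E'
from h import *
c=shot("wrist")
for v in (160,163,166,170,180,195):print(v,held(c,(255,v)),held(c,(300,v)))
to(428.9,38.5,80,-4.6);c=shot("top");show(c,[("red",.02),("white",.012)],amin=200);stack(c)
E
```

```text
time: 77.3
position: [0.6282, 0.0231, 0.0036]
tcp_rot: [3.139, -0.126, 0.004]
contact_force: [0.6, 0.1, -0.2]
gripper_width: 0.586
grip_force: 0.0
time: 77.92
position: [0.6283, 0.023, 0.004]
tcp_rot: [3.139, -0.126, 0.005]
contact_force: [-1.2, -0.1, 5.5]
gripper_width: 0.206
grip_force: 39.4
time: 78.55
position: [0.627, 0.0232, 0.1326]
tcp_rot: [-3.139, 0.126, -0.002]
contact_force: [0.3, -0.5, -1.0]
gripper_width: 0.205
grip_force: 39.1
160 [ 34.4 -17.8 132.1] [ 34.4  22.5 132.1]
163 [54.8 -8.9  0.3] [54.9 12.1 -0. ]
166 [53.8 -8.7 -1.9] [53.8 12.  -1.7]
170 [51.9 -8.8 -1.6] [51.9 12.1 -1.7]
180 [47.2 -8.9 -1.6] [47.3 12.1 -2.3]
195 [40.  -9.  -2.1] [40.  12.3 -2.1]
t 78.6 yaw -4.6 turn [-0.     0.001  0.   ] shift mm [-198.1    0.7   51.7]
red px [161 278] xy 382.5 325.8 LxW 103.1 21.0 deg 6.6
white px [ 33 309] xy 307.5 680.6 LxW 205.2 200.5 deg -78.8
white px [159 249] xy 460.0 334.6 LxW 48.9 48.3 deg -83.0
white px [277  43] xy 1056.5 -7.5 LxW 1634.8 269.9 deg -90.0
white px [343 191] xy 611.3 -176.8 LxW 110.1 55.1 deg -4.7
white px [462 231] xy 493.8 -500.7 LxW 90.4 72.2 deg 86.4
stack z [605.4, 612.5, 587.3, 592.4, 565.4, 575.9]
```

```bash
python3 -m inch '[[[-0.0495,0,0,0,0,0],[-0.0495,0,0,0,0,0],[-0.0495,0,0,0,0,0],[-0.0495,0,0,0,0,0],[0,0,0.035,0,0,0],[0,0,0.017,0,0,0],[0,0,0,0,0,0],[0,0,0,0,0,0]]]'
python3 - <<'E'
from h import *
to(428.9,39,60.2,-4.6)
c=shot("wrist");P=wz(c)*1000
print(np.round(state()["position"],4))
E
```

```text
time: 79.65
position: [0.4303, 0.039, 0.0808]
tcp_rot: [-3.139, 0.126, -0.002]
contact_force: [0.4, 0.1, -1.0]
gripper_width: 0.208
grip_force: 39.1
t 79.7 yaw -4.6 turn [-0.    -0.001  0.   ] shift mm [-1.4  0.1 20.6]
[0.4307 0.0389 0.0812]
```

```bash
python3 -m inch '[[[-0.0014,0,0.009,0,0,0],[0,0,0.007,0,0,0],[0,0,0.0045,0,0,0],[0,0,0,0,0,0],[0,0,0,0,0,0]]]'
python3 -m inch '[[[0,0,0,0,0,0],[0,0,0,0,0,0],[0,0,0,0,0,0],[0,0,-0.03,0,0,0],[0,0,-0.06,0,0,0],[0,0,-0.05,0,0,0],[0,0,0,0,0,0],[0,0,0,0,0,0]]]' 0.05
python3 - <<'E'
from h import *
c=shot("wrist");stack(c);edges(c,62);to(611.4,-176.8,5,-4.7)
E
```

```text
time: 80.32
position: [0.429, 0.0391, 0.0603]
tcp_rot: [-3.139, 0.126, -0.003]
contact_force: [-0.2, -0.6, -0.7]
gripper_width: 0.202
grip_force: 39.1
time: 81.32
position: [0.4282, 0.0392, 0.1998]
tcp_rot: [-3.139, 0.126, -0.003]
contact_force: [-0.9, 0.5, -0.2]
gripper_width: 0.587
grip_force: 0.0
stack z [62.1, 62.2, 62.5, 57.4, 62.4, 62.5]
n 4907 x [-53.5  54.6] y [-27.7  24.9]
[array([ 0.2, -1.4]), array([110.2,  54. ]), np.float64(0.0)]
t 81.4 yaw -4.6 turn [-0.     0.     0.002] shift mm [200.8 200.3 194.1]
```

Good. Last plate next.

```bash
python3 -m inch '[[[0.0402,0.04,0,0,0,0],[0.0402,0.04,0,0,0,0],[0.0402,0.04,0,0,0,0],[0.0402,0.04,0,0,0,0],[0.0402,0.04,0,0,0,0],[0,0,0.06,0,0,0],[0,0,0.06,0,0,0],[0,0,0.035,0,0,0],[0,0,0,0,0,0],[0,0,0,0,0,0]]]' 0.0854 60
python3 - <<'E'
from h import *
to(611.4,-176.8,4,-4.7)
c=shot("wrist");show(c,[("white",.012)],amin=4000)
E
```

```text
time: 82.62
position: [0.6137, -0.1765, 0.0464]
tcp_rot: [3.139, -0.126, 0.004]
contact_force: [1.6, 0.7, 1.4]
gripper_width: 0.997
grip_force: 0.0
t 82.6 yaw -4.6 turn [-0.    -0.003  0.002] shift mm [-2.3  0.5 42.4]
white px [276 235] xy 610.5 -178.0 LxW 111.0 54.9 deg -4.6
```

```bash
python3 -m inch '[[[-0.0024,0.0005,0.02,0,0,0],[0,0,0.015,0,0,0],[0,0,0.0075,0,0,0],[0,0,0,0,0,0],[0,0,0,0,0,0]]]'
python3 -m inch '[[[0,0,0,0,0,0],[0,0,0,0,0,0],[0,0,0,0,0,0],[0,0,0,0,0,0],[0,0,0,0,0,0]]]' 0.045 60
python3 -m inch '[[[0,0,-0.03,0,0,0],[0,0,-0.05,0,0,0],[0,0,-0.05,0,0,0],[0,0,0,0,0,0],[0,0,0,0,0,0]]]'
python3 - <<'E'
from h import *
c=shot("wrist")
for v in (160,163,166,168,172,185,220):print(v,held(c,(250,v)),held(c,(300,v)))
to(428.9,39,90,-4.6)
E
```

```text
time: 83.3
position: [0.6114, -0.1768, 0.0037]
tcp_rot: [3.139, -0.126, 0.004]
contact_force: [-0.2, 0.4, 0.2]
gripper_width: 1.002
grip_force: 0.0
time: 83.92
position: [0.6118, -0.177, 0.0045]
tcp_rot: [3.138, -0.126, 0.006]
contact_force: [-0.2, 0.6, 5.5]
gripper_width: 0.604
grip_force: 62.9
time: 84.55
position: [0.61, -0.1763, 0.1324]
tcp_rot: [-3.138, 0.126, -0.001]
contact_force: [-1.0, 0.2, -2.0]
gripper_width: 0.603
grip_force: 63.1
160 [ 34.4 -22.2 132. ] [ 34.4  22.5 132.3]
163 [ 54.5 -11.4   2.4] [54.6 12.3  1.7]
166 [ 54.4 -10.8  -5.1] [54.4 11.8 -5. ]
168 [ 53.9 -10.6  -6.9] [54.  11.6 -7.4]
172 [ 52.1 -10.7  -7.1] [52.2 11.6 -7.5]
185 [ 46.2 -10.8  -7.4] [46.3 11.7 -7.9]
220 [ 29.5 -11.2  -7.8] [29.7 12.1 -8.3]
t 84.6 yaw -4.6 turn [-0.001  0.001  0.   ] shift mm [-197.2 -199.9   41.4]
```

```bash
python3 -m inch '[[[-0.0394,-0.04,0,0,0,0],[-0.0394,-0.04,0,0,0,0],[-0.0394,-0.04,0,0,0,0],[-0.0394,-0.04,0,0,0,0],[-0.0394,-0.04,0,0,0,0],[0,0,0.03,0,0,0],[0,0,0.014,0,0,0],[0,0,0,0,0,0],[0,0,0,0,0,0]]]'
python3 - <<'E'
from h import *
to(429.3,39,66.7,-4.6)
E
```

```text
time: 85.72
position: [0.431, 0.0379, 0.0891]
tcp_rot: [-3.139, 0.127, -0.003]
contact_force: [-0.3, -0.1, -1.3]
gripper_width: 0.607
grip_force: 63.1
t 85.7 yaw -4.6 turn [-0.    -0.002 -0.001] shift mm [-1.8 -0.9 22.4]
```

```bash
python3 -m inch '[[[-0.0017,-0.0009,0.01,0,0,0],[0,0,0.007,0,0,0],[0,0,0.005,0,0,0],[0,0,0,0,0,0],[0,0,0,0,0,0]]]'
python3 -m inch '[[[0,0,0,0,0,0],[0,0,0,0,0,0],[0,0,0,0,0,0],[0,0,-0.03,0,0,0],[0,0,-0.06,0,0,0],[0,0,-0.06,0,0,0],[0,-0.05,-0.03,0,0,0],[0,-0.05,0,0,0,0],[0,0,0,0,0,0],[0,0,0,0,0,0]]]' 0.0854
python3 - <<'E'
from h import *
c=shot("wrist");stack(c);edges(c,74);edges(c,62)
import pickle;pickle.dump(c,open("w30.pkl","wb"));cv2.imwrite("pics/w30.png",c["image"])
show(c,[("red",.02),("white",.008),("teal",.004)],amin=300)
to(450,200,230,-4.6)
c=shot("top");show(c,[("red",.02),("white",.008)],amin=200)
E
```

```text
time: 86.35
position: [0.4289, 0.0395, 0.0669]
tcp_rot: [-3.139, 0.126, -0.004]
contact_force: [-0.7, 0.6, -2.2]
gripper_width: 0.604
grip_force: 63.1
time: 87.6
position: [0.4362, 0.139, 0.2466]
tcp_rot: [3.139, -0.124, 0.002]
contact_force: [0.1, -0.1, -0.1]
gripper_width: 1.005
grip_force: 0.0
stack z [74.9, 74.6, 74.7, 75.0, 73.9, 74.6]
n 5244 x [-53.6  54.3] y [-27.1  25.9]
[array([-0.3, -1. ]), array([110.1,  54.7]), np.float64(0.5)]
n 67 x [-53.8  55. ] y [ 5.6 26.4]
[array([ 3.1, 25.1]), array([ 23.8, 112.4]), np.float64(77.6)]
red px [136 223] xy 383.7 321.3 LxW 104.0 27.1 deg 6.5
white px [118 167] xy 459.2 333.6 LxW 51.7 51.1 deg 6.7
white px [227 184] xy 408.0 201.2 LxW 164.2 50.2 deg 11.0
white px [350 170] xy 423.2 34.9 LxW 159.0 101.1 deg -4.0
teal px [552 161] xy 422.9 -208.2 LxW 54.1 18.4 deg 11.4
t 87.7 yaw -4.6 turn [ 0.    -0.001 -0.   ] shift mm [  8.8 -62.3  16.6]
white px [ 33 309] xy 307.3 683.0 LxW 205.9 201.1 deg -78.7
white px [185 258] xy 436.0 262.9 LxW 141.1 22.5 deg -88.9
white px [266 263] xy 428.1 37.4 LxW 148.7 91.7 deg -4.6
white px [277  43] xy 1058.5 -7.5 LxW 1639.9 270.8 deg -90.0
white px [463 231] xy 495.2 -503.2 LxW 91.2 73.9 deg 73.3
```

```bash
python3 - <<'E'
from h import *
to(414.8,329.2,12,6.6)
E
```

```text
t 87.7 yaw -4.7 turn [ 0.    -0.001 -0.196] shift mm [   0.6 -192.1  234.6]
```

```bash
python3 -m inch '[[[0,0,0,0,0,-0.098],[0,0,0,0,0,-0.098],[0,-0.048,0,0,0,0],[0,-0.048,0,0,0,0],[0,-0.048,0,0,0,0],[0,-0.048,0,0,0,0],[0,0,0.06,0,0,0],[0,0,0.06,0,0,0],[0,0,0.05,0,0,0],[0,0,0,0,0,0],[0,0,0,0,0,0]]]' 0.05 60
python3 - <<'E'
from h import *
to(414.8,329.2,12,6.6)
c=shot("wrist");show(c,[("red",.02)],amin=300);show(c,[("white",.006)],amin=300)
E
```

```text
time: 89.08
position: [0.4163, 0.3298, 0.0787]
tcp_rot: [-3.136, -0.18, -0.007]
contact_force: [0.6, -0.6, 0.8]
gripper_width: 0.588
grip_force: 0.0
t 89.1 yaw 6.6 turn [-0.    -0.004 -0.001] shift mm [-1.6  0.4 66.7]
red px [274 261] xy 384.7 326.1 LxW 106.5 19.6 deg 6.4
white px [ 71 111] xy 470.2 473.4 LxW 71.1 42.8 deg -32.9
white px [274 160] xy 458.0 334.6 LxW 52.3 49.0 deg 6.4
white px [448 292] xy 365.8 183.3 LxW 47.3 14.4 deg 7.3
white px [450 174] xy 462.2 209.9 LxW 50.9 46.6 deg 7.1
white px [463 245] xy 411.5 183.3 LxW 24.4 14.9 deg 6.6
```

```bash
python3 -m inch '[[[-0.0015,0,0.03,0,0,0],[0,0,0.024,0,0,0],[0,0,0.012,0,0,0],[0,0,0,0,0,0],[0,0,0,0,0,0]]]'
python3 -m inch '[[[0,0,0,0,0,0],[0,0,0,0,0,0],[0,0,0,0,0,0],[0,0,0,0,0,0],[0,0,0,0,0,0]]]' 0.01 60
python3 -m inch '[[[0,0,-0.03,0,0,0],[0,0,-0.05,0,0,0],[0,0,-0.06,0,0,0],[0,0,-0.06,0,0,0],[0,0,0,0,0,0],[0,0,0,0,0,0]]]'
python3 - <<'E'
from h import *
c=shot("wrist");cv2.imwrite("pics/w31.png",c["image"])
for v in range(132,200,6):print(v,held(c,(276,v)),held(c,(256,v)),held(c,(296,v)))
print([held(c,(u,170)).tolist() for u in range(216,340,4)])
to(380,-280,230,3)
E
```

```text
time: 89.75
position: [0.4145, 0.3303, 0.0124]
tcp_rot: [-3.136, -0.182, -0.007]
contact_force: [0.0, -0.2, 0.4]
gripper_width: 0.586
grip_force: 0.0
time: 90.38
position: [0.414, 0.3301, 0.0119]
tcp_rot: [-3.136, -0.182, -0.006]
contact_force: [-0.8, -1.2, 6.1]
gripper_width: 0.203
grip_force: 59.5
time: 91.12
position: [0.4124, 0.3295, 0.2104]
tcp_rot: [3.136, 0.182, 0.003]
contact_force: [0.1, -0.3, -2.3]
gripper_width: 0.213
grip_force: 59.0
132 [68.3  0.9  6. ] [68.3 -8.6  6.3] [68.3 10.3  5.7]
138 [65.5  0.9  6.4] [65.5 -8.6  6.1] [65.5 10.3  6. ]
144 [62.8  0.9  5.9] [62.8 -8.6  5.5] [62.8 10.4  5.8]
150 [59.9  0.9  6.2] [59.9 -8.7  6.4] [60.  10.4  5.5]
156 [57.1  0.9  5.8] [57.1 -8.8  5.6] [57.1 10.5  5.6]
162 [54.2  0.9  5.9] [54.2 -8.8  5.7] [54.1 10.6  6. ]
168 [51.2  0.9  6. ] [51.3 -8.9  5.7] [51.2 10.6  5.8]
174 [48.3  0.9  5.7] [48.3 -8.9  5.9] [48.3 10.6  5.6]
180 [45.1  0.9  6.3] [45.3 -9.   5.9] [45.2 10.7  6.1]
186 [42.2  0.9  6.1] [42.2 -9.1  5.8] [42.2 10.8  5.9]
192 [39.1  0.9  6. ] [39.1 -9.1  5.9] [39.1 10.9  6. ]
198 [36.   0.9  5.8] [35.8 -9.2  6.4] [35.9 10.9  6.3]
[[9.6, -68.7, 210.6], [9.6, -64.0, 210.3], [9.6, -59.3, 210.1], [50.3, -22.6, 5.7], [50.3, -20.6, 5.8], [50.3, -18.7, 5.8], [50.2, -16.7, 6.0], [50.3, -14.8, 5.7], [50.3, -12.8, 5.7], [50.3, -10.9, 5.7], [50.2, -8.9, 5.9], [50.3, -6.9, 5.8], [50.2, -5.0, 6.0], [50.2, -3.0, 5.9], [50.2, -1.1, 5.8], [50.2, 0.9, 6.2], [50.2, 2.8, 6.0], [50.2, 4.8, 5.9], [50.2, 6.7, 6.1], [50.2, 8.7, 6.1], [50.2, 10.6, 5.9], [50.2, 12.6, 5.9], [50.2, 14.5, 5.9], [50.2, 16.5, 6.0], [50.3, 18.4, 5.6], [50.3, 20.4, 5.6], [50.2, 22.4, 6.2], [50.2, 24.3, 6.0], [9.7, 61.1, 209.6], [9.6, 65.9, 210.2], [9.5, 70.6, 210.6]]
t 91.2 yaw 6.6 turn [0.001 0.    0.064] shift mm [-63.7 606.7 -20.7]
```

```bash
python3 -m inch '[[[0,0.05,-0.01,0,0,0.064],[0,0.05,-0.01,0,0,0],[-0.0064,0.05,0,0,0,0],[-0.0064,0.05,0,0,0,0],[-0.0064,0.05,0,0,0,0],[-0.0064,0.05,0,0,0,0],[-0.0064,0.05,0,0,0,0],[-0.0064,0.05,0,0,0,0],[-0.0064,0.05,0,0,0,0],[-0.0064,0.05,0,0,0,0],[-0.0064,0.05,0,0,0,0],[-0.0064,0.05,0,0,0,0]]]'
python3 -m inch '[[[0,0,0,0,0,0],[0,0,0,0,0,0]]]'
python3 - <<'E'
from h import *
c=shot("wrist");cv2.imwrite("pics/w32.png",c["image"]);import pickle;pickle.dump(c,open("w32.pkl","wb"))
for v in range(108,134,4):print(v,held(c,(276,v)))
show(c,[("teal",.004)],amin=300);print(np.round(c["c2w"][:3,3],3))
to(380,-320,30,3)
c=shot("top");show(c,[("teal",.004)],amin=300)
E
```

```text
time: 92.68
position: [0.382, -0.2733, 0.2286]
tcp_rot: [-3.137, -0.081, 0.0]
contact_force: [1.3, 0.2, -1.3]
gripper_width: 0.211
grip_force: 59.1
time: 92.92
position: [0.3824, -0.2714, 0.229]
tcp_rot: [-3.137, -0.08, 0.0]
contact_force: [0.8, 0.2, 0.0]
gripper_width: 0.208
grip_force: 59.2
108 [ 78.1   1.  214.5]
112 [ 73.8   1.  214.5]
116 [ 69.6   1.  214.8]
120 [ 65.3   1.  214.5]
124 [ 61.    1.  214.9]
128 [70.2  0.9  5.7]
132 [68.3  0.9  6.3]
teal px [226 129] xy 426.7 -218.7 LxW 53.1 51.4 deg -87.1
teal px [316 234] xy 307.7 -327.3 LxW 33.6 25.9 deg 4.7
teal px [325 134] xy 423.8 -319.4 LxW 57.9 57.0 deg -86.6
[ 0.462 -0.269  0.372]
t 93.0 yaw 3.0 turn [-0.003 -0.    -0.   ] shift mm [ -5.3  48.7 199.4]
teal px [230 130] xy 795.7 136.8 LxW 113.2 55.7 deg 1.8
teal px [365 273] xy 378.3 -230.9 LxW 158.7 57.5 deg 14.0
```

```bash
python3 -m inch '[[[-0.005,0.05,0.02,0,0,0],[0,0,0.06,0,0,0],[0,0,0.06,0,0,0],[0,0,0,0,0,0],[0,0,0,0,0,0]]]'
python3 - <<'E'
from h import *
c=shot("wrist");cv2.imwrite("pics/w33.png",c["image"]);import pickle;pickle.dump(c,open("w33.pkl","wb"))
show(c,[("teal",.004)],amin=100);print(np.round(c["c2w"][:3,3],3))
to(378.8,-321.4,16,3.2)
hsv=cv2.cvtColor(c["image"],cv2.COLOR_BGR2HSV);m=cv2.inRange(hsv,np.array((75,90,40)),np.array((100,255,255)))
P=wz(c)*1000
for v in range(60,230,10):
    u=np.where(m[v])[0]
    if len(u):
        runs=np.split(u,np.where(np.diff(u)>3)[0]+1)
        print(v,[(r[0],r[-1],*ray(c,[(r[0]-.5,v),(r[-1]+.5,v)],.004).dot(1000).round(1).ravel().tolist()) for r in runs if len(r)>2])
E
```

```text
time: 93.65
position: [0.3823, -0.3231, 0.0929]
tcp_rot: [3.138, 0.083, 0.006]
contact_force: [-0.1, -0.6, -0.2]
gripper_width: 0.211
grip_force: 59.3
teal px [152 198] xy 374.6 -229.3 LxW 164.3 56.8 deg 13.0
teal px [271 123] xy 450.7 -316.9 LxW 56.7 2.8 deg -87.0
[ 0.462 -0.319  0.236]
t 93.7 yaw 3.0 turn [ 0.004 -0.005 -0.003] shift mm [-3.8 -2.8 77.8]
120 [(np.int64(97), np.int64(166), 446.1, -190.8, 448.8, -241.3)]
130 [(np.int64(99), np.int64(167), 439.1, -191.3, 441.8, -241.6)]
140 [(np.int64(101), np.int64(168), 432.0, -191.9, 434.6, -242.0)]
150 [(np.int64(103), np.int64(170), 424.7, -192.5, 427.3, -243.1)]
160 [(np.int64(104), np.int64(171), 417.2, -192.4, 419.9, -243.4)]
170 [(np.int64(106), np.int64(172), 409.6, -193.0, 412.3, -243.8)]
180 [(np.int64(108), np.int64(173), 401.9, -193.6, 404.5, -244.2)]
190 [(np.int64(138), np.int64(185), 395.1, -215.9, 397.0, -253.1)]
200 [(np.int64(139), np.int64(186), 387.0, -216.0, 389.0, -253.5)]
210 [(np.int64(141), np.int64(187), 378.8, -216.9, 380.7, -254.0)]
220 [(np.int64(143), np.int64(188), 370.4, -217.8, 372.3, -254.5)]
```

```bash
python3 -m inch '[[[-0.004,-0.0043,0,0,0,0],[0,0,0.03,0,0,0],[0,0,0.02,0,0,0],[0,0,0,0,0,0],[0,0,0,0,0,0]]]'
python3 - <<'E'
from h import *
c=shot("wrist");to(378.6,-319.9,16,3.0)
show(c,[("teal",.004)],amin=60)
for v in(126,130,134):print(v,held(c,(276,v)))
E
```

```text
time: 94.32
position: [0.3777, -0.3195, 0.0425]
tcp_rot: [3.138, 0.082, 0.006]
contact_force: [0.5, 0.1, -1.8]
gripper_width: 0.209
grip_force: 59.3
t 94.4 yaw 3.0 turn [ 0.003 -0.004 -0.   ] shift mm [ 0.8  0.3 26.5]
teal px [121 199] xy 383.7 -226.5 LxW 145.1 55.8 deg 12.5
teal px [276 120] xy 449.8 -316.8 LxW 56.9 4.4 deg -87.0
126 [71.1  0.9  6.6]
130 [69.3  0.9  5.8]
134 [67.4  0.9  6.3]
```

```bash
python3 -m inch '[[[0.0008,0.0003,0.008,0,0,0],[0,0,0.006,0,0,0],[0,0,0.006,0,0,0],[0,0,0.004,0,0,0],[0,0,0,0,0,0],[0,0,0,0,0,0]]]'
python3 - <<'E'
from h import *
to(378.6,-319.9,16,3.0)
E
```

```text
time: 95.12
position: [0.3779, -0.3189, 0.0169]
tcp_rot: [3.14, 0.081, 0.003]
contact_force: [0.5, -0.0, -1.3]
gripper_width: 0.21
grip_force: 59.4
t 95.1 yaw 3.0 turn [ 0.    -0.002 -0.001] shift mm [0.6 1.  0.9]
```

```bash
python3 -m inch '[[[0,0,0.001,0,0,0],[0,0,0,0,0,0],[0,0,0,0,0,0],[0,0,-0.03,0,0,0],[0,0,-0.06,0,0,0],[0,0,-0.06,0,0,0],[0,-0.05,-0.03,0,0,0],[0,-0.04,0,0,0,0],[0,0,0,0,0,0],[0,0,0,0,0,0]]]' 0.05
python3 - <<'E'
from h import *
c=shot("wrist");cv2.imwrite("pics/w34.png",c["image"]);import pickle;pickle.dump(c,open("w34.pkl","wb"))
show(c,[("teal",.004),("red",.024)],amin=60);P=wz(c)*1000
print(np.round(c["c2w"][:3,3],3))
for q in((.42,-.316),(.44,-.315),(.42,-.30),(.42,-.335),(.36,-.321),(.31,-.323)):
    for z in(.010,.024):
        u,v=map(int,pix(c,np.array([*q,z])));print(q,z,P[v,u].round(1),c["image"][v,u])
hsv=cv2.cvtColor(c["image"],cv2.COLOR_BGR2HSV);m=cv2.inRange(hsv,np.array((75,90,40)),np.array((100,255,255)))
for v in range(100,290,10):
    u=np.where(m[v,:290])[0]
    if len(u):
        r=[k for k in np.split(u,np.where(np.diff(u)>3)[0]+1) if len(k)>2]
        print(v,[ray(c,[(k[0]-.5,v),(k[-1]+.5,v)],.004).dot(1000).round(1).tolist() for k in r])
c=shot("top");show(c,[("white",.008)],amin=200);to(408,200,30,9)
E
```

```text
time: 96.38
position: [0.373, -0.2294, 0.196]
tcp_rot: [3.14, 0.082, 0.004]
contact_force: [0.8, -0.5, 0.9]
gripper_width: 0.588
grip_force: 0.0
teal px [275 172] xy 370.7 -231.3 LxW 172.6 59.1 deg 11.9
teal px [375 127] xy 437.7 -332.5 LxW 77.4 41.0 deg 46.9
red px [358 210] xy 347.6 -320.7 LxW 104.2 22.7 deg 3.5
[ 0.452 -0.226  0.339]
(0.42, -0.316) 0.01 [ 420.2 -315.5   10.4] [236 238 236]
(0.42, -0.316) 0.024 [ 419.5 -318.5   11.1] [237 239 237]
(0.44, -0.315) 0.01 [ 440.5 -315.4    8.2] [236 238 237]
(0.44, -0.315) 0.024 [ 439.7 -318.3    9.5] [236 237 236]
(0.42, -0.3) 0.01 [ 420.5 -299.4   11.1] [237 238 237]
(0.42, -0.3) 0.024 [ 419.6 -302.9   10.2] [237 238 237]
(0.42, -0.335) 0.01 [ 420.1 -334.8    9.5] [236 238 236]
(0.42, -0.335) 0.024 [ 419.4 -338.8   10.6] [235 237 235]
(0.36, -0.321) 0.01 [ 364.  -316.4   24. ] [ 57  65 245]
(0.36, -0.321) 0.024 [ 361.  -319.9   24.6] [ 52  61 244]
(0.31, -0.323) 0.01 [ 316.7 -318.1   24.8] [ 58  66 245]
(0.31, -0.323) 0.024 [ 310.7 -322.3   24.5] [ 53  64 244]
110 [[[447.8, -190.8], [450.4, -240.5]]]
120 [[[437.8, -191.0], [440.4, -24
[... 209 characters left out ...]
]]
180 [[[375.0, -217.7], [376.4, -245.4]]]
190 [[[363.5, -218.1], [364.9, -246.2]]]
200 [[[352.2, -226.5], [353.3, -246.9]]]
210 [[[340.3, -228.3], [341.3, -247.7]]]
220 [[[328.1, -228.9], [329.1, -248.5]]]
230 [[[315.6, -229.5], [316.7, -249.3]]]
240 [[[302.9, -230.1], [303.9, -250.2]]]
250 [[[289.9, -230.7], [290.9, -251.0]]]
white px [ 33 309] xy 307.3 683.0 LxW 205.9 201.1 deg -78.7
white px [266 258] xy 429.3 39.2 LxW 148.7 95.4 deg -4.5
white px [277  43] xy 1058.5 -7.5 LxW 1639.9 270.8 deg -90.0
white px [425 293] xy 326.3 -389.2 LxW 136.6 29.2 deg 43.0
white px [463 231] xy 493.8 -500.9 LxW 94.0 71.8 deg 88.8
t 96.5 yaw 2.9 turn [ 0.    -0.002 -0.106] shift mm [ 101.9 -419.   165.7]
```

```bash
python3 - <<'E'
from h import *
import pickle
c=pickle.load(open("w34.pkl","rb"))
hsv=cv2.cvtColor(c["image"],cv2.COLOR_BGR2HSV);m=cv2.inRange(hsv,np.array((75,90,40)),np.array((100,255,255)))
m[:, 340:]=0
for v in list(range(96,108,2))+list(range(110,290,10)):
    u=np.where(m[v])[0]
    if len(u):
        print(v,ray(c,[(u[0]-.5,v),(u[-1]+.5,v)],.004).dot(1000).round(1).tolist())
v=np.where(m.any(1))[0];print(v[0],v[-1])
for col in(230,250,270,285,295,300,305):
    r=np.where(m[:,col])[0]
    if len(r): print(col,ray(c,[(col,r[0]-.5),(col,r[-1]+.5)],.004).dot(1000).round(1).tolist())
E
```

```text
106 [[454.3, -240.3], [454.4, -242.3]]
110 [[447.8, -190.8], [450.6, -244.7]]
120 [[437.8, -191.0], [440.6, -245.4]]
130 [[427.7, -192.3], [430.5, -246.1]]
140 [[417.3, -192.5], [420.2, -246.8]]
150 [[406.8, -193.7], [409.6, -247.5]]
160 [[397.2, -216.8], [399.2, -255.9]]
170 [[386.2, -217.2], [388.2, -256.7]]
180 [[375.0, -217.7], [377.0, -257.6]]
190 [[363.5, -218.1], [365.6, -258.5]]
200 [[352.2, -226.5], [353.5, -251.5]]
210 [[340.3, -228.3], [341.6, -252.3]]
220 [[328.1, -228.9], [329.4, -253.2]]
230 [[315.6, -229.5], [316.9, -254.0]]
240 [[302.9, -230.1], [304.1, -253.7]]
250 [[289.9, -230.7], [291.1, -254.6]]
106 254
250 [[451.7, -199.6], [399.1, -200.9]]
270 [[452.8, -220.2], [353.9, -224.8]]
285 [[453.6, -235.7], [284.7, -246.0]]
295 [[401.6, -249.7], [355.4, -253.0]]
300 [[401.9, -255.2], [360.3, -258.3]]
```

```bash
python3 -m inch '[[[0,0,-0.02,0,0,-0.073],[0.0101,-0.0522,0,0,0,0],[0.0101,-0.0522,0,0,0,0],[0.0101,-0.0522,0,0,0,0],[0.0101,-0.0522,0,0,0,0],[0.0101,-0.0522,0,0,0,0],[0.0101,-0.0522,0,0,0,0],[0.0101,-0.0522,0,0,0,0],[0.0101,-0.0522,0,0,0,0],[0,0,0.06,0,0,0],[0,0,0.06,0,0,0],[0,0,0,0,0,0]]]' 0.06
python3 -m inch '[[[0,0,0,0,0,0]]]'
python3 - <<'E'
from h import *
c=shot("wrist");to(418.8,189.6,12,7.1);stack(c)
cv2.imwrite("pics/w35.png",c["image"]);show(c,[("white",.008)],amin=200)
P=wz(c)*1000;m=(abs(P[...,2]-22)<4)&(abs(P[...,0]-419)<50)&(abs(P[...,1]-190)<40)
r=cv2.minAreaRect(P[m][:,:2].astype(np.float32));print("slider",m.sum(),np.round(np.hstack(r),1),P[m].mean(0).round(1))
E
```

```text
time: 97.98
position: [0.3973, 0.1942, 0.0915]
tcp_rot: [3.134, 0.195, -0.015]
contact_force: [0.6, 0.1, 0.3]
gripper_width: 0.706
grip_force: 0.0
time: 98.1
position: [0.4028, 0.1952, 0.0975]
tcp_rot: [3.136, 0.195, 0.006]
contact_force: [0.5, -0.6, -0.1]
gripper_width: 0.699
grip_force: 0.0
t 98.2 yaw 7.1 turn [ 0.    -0.006  0.   ] shift mm [14.4  7.7 86.3]
stack z [75.4, 74.7, 74.9, 74.9, nan, 75.3]
white px [448 172] xy 430.2 61.5 LxW 148.6 54.7 deg -7.1
white px [529 239] xy 406.9 -27.9 LxW 153.8 78.0 deg -4.2
slider 2246 [418.6 191.   40.5  31.9   7. ] [419.9 191.3  22.2]
  return _methods._mean(a, axis=axis, dtype=dtype,
  ret = ret.dtype.type(ret / rcount)
```

```bash
python3 -m inch '[[[0.0142,0.0063,0.02,0,0,0],[0,0,0.035,0,0,0],[0,0,0.02,0,0,0],[0,0,0.011,0,0,0],[0,0,0,0,0,0],[0,0,0,0,0,0]]]' 0.06
python3 - <<'E'
from h import *
to(418.6,191,12.5,7.0)
E
python3 -m inch '[[[0,0,0,0,0,0],[0,0,0,0,0,0],[0,0,0,0,0,0],[0,0,0,0,0,0],[0,0,0,0,0,0]]]' 0.02 60
python3 -m inch '[[[0,0,-0.03,0,0,0],[0,0,-0.05,0,0,0],[0,0,-0.06,0,0,0],[0,0,-0.05,0,0,0],[0,0,0,0,0,0],[0,0,0,0,0,0]]]'
python3 - <<'E'
from h import *
c=shot("wrist");cv2.imwrite("pics/w36.png",c["image"])
for v in range(110,140,3):print(v,held(c,(270,v)))
for v in(140,170):print(v,[held(c,(u,v)).tolist() for u in range(180,310,6) if held(c,(u,v))[2]<40])
to(378.9,-236.8,190,3.2)
E
```

```text
time: 98.9
position: [0.4176, 0.1911, 0.0113]
tcp_rot: [-3.135, -0.196, -0.008]
contact_force: [-0.4, 0.3, -0.2]
gripper_width: 0.702
grip_force: 0.0
t 98.9 yaw 7.2 turn [ 0.    -0.005  0.003] shift mm [ 0.9  0.2 -1.2]
time: 99.52
position: [0.417, 0.1911, 0.011]
tcp_rot: [3.135, 0.196, 0.006]
contact_force: [-1.5, -1.3, 7.5]
gripper_width: 0.355
grip_force: 59.8
time: 100.28
position: [0.4152, 0.1908, 0.1992]
tcp_rot: [3.135, 0.196, 0.002]
contact_force: [0.2, 0.5, -1.6]
gripper_width: 0.353
grip_force: 60.2
110 [ 76.1  -5.4 198.9]
113 [ 73.   -5.4 199.4]
116 [ 70.   -5.4 199.2]
119 [ 66.9  -5.5 198.6]
122 [72.8 -2.   7.7]
125 [71.7 -1.9  3. ]
128 [70.3 -1.9  3. ]
131 [69.  -1.9  2.7]
134 [67.6 -1.9  2.9]
137 [66.3 -1.9  2.9]
140 [[64.9, -35.4, 3.0], [64.9, -32.5, 2.7], [64.9, -29.9, 3.4], [64.9, -27.1, 3.4], [64.9, -24.3, 3.3], [64.9, -21.5, 3.2], [64.9, -18.7, 3.4], [64.9, -15.9, 2.9], [64.9, -13.1, 2.9], [65.0, -10.3, 2.6], [64.9, -7.5, 2.7], [65.0, -4.7, 2.6], [64.9, -1.9, 3.1], [64.9, 0.9, 3.2], [64.9, 3.6, 3.0], [64.9, 6.4, 3.0]]
170 [[50.8, -4.9, 3.2], [50.7, -2.0, 3.3], [50.8, 0.9, 3.1], [50.8, 3.7, 3.2], [50.9, 6.6, 2.7]]
t 100.3 yaw 7.2 turn [0.    0.001 0.069] shift mm [-59.6 424.9   8.4]
```

```bash
python3 -m inch '[[[0,0,0,0,0,0.069],[-0.0068,0.0472,0,0,0,0],[-0.0068,0.0472,0,0,0,0],[-0.0068,0.0472,0,0,0,0],[-0.0068,0.0472,0,0,0,0],[-0.0068,0.0472,0,0,0,0],[-0.0068,0.0472,0,0,0,0],[-0.0068,0.0472,0,0,0,0],[-0.0068,0.0472,0,0,0,0],[-0.0068,0.0472,0,0,0,0],[0,0,0,0,0,0]]]'
python3 -m inch '[[[0,0,0.06,0,0,0],[0,0,0.06,0,0,0],[0,0,0.03,0,0,0],[0,0,0,0,0,0],[0,0,0,0,0,0]]]'
python3 - <<'E'
from h import *
to(377.2,-236.9,15,3.2)
c=shot("wrist");cv2.imwrite("pics/w37.png",c["image"]);import pickle;pickle.dump(c,open("w37.pkl","wb"))
print(np.round(c["c2w"][:3,3],3));show(c,[("teal",.004)],amin=30)
hsv=cv2.cvtColor(c["image"],cv2.COLOR_BGR2HSV);m=cv2.inRange(hsv,np.array((75,90,40)),np.array((100,255,255)))
for u in range(190,310,10):
    r=np.where(m[:,u])[0]
    if len(r): print(u,r[0],r[-1],ray(c,[(u,r[0]-.5)],.004).dot(1000).round(1).tolist())
E
```

```text
time: 101.7
position: [0.3772, -0.2386, 0.198]
tcp_rot: [-3.138, -0.081, 0.001]
contact_force: [-0.2, 0.2, -1.8]
gripper_width: 0.354
grip_force: 60.3
time: 102.32
position: [0.3792, -0.2365, 0.0505]
tcp_rot: [3.14, 0.089, 0.004]
contact_force: [-0.6, -0.3, -1.8]
gripper_width: 0.352
grip_force: 60.3
t 102.3 yaw 3.2 turn [ 0.    -0.002  0.001] shift mm [-2.   0.3 35.5]
[ 0.459 -0.233  0.194]
teal px [233 171] xy 418.9 -208.5 LxW 31.0 20.8 deg -86.8
teal px [249 119] xy 450.8 -217.6 LxW 52.7 1.7 deg -86.8
teal px [252 219] xy 387.6 -221.5 LxW 8.6 4.2 deg -86.8
teal px [298 213] xy 394.4 -251.8 LxW 13.2 8.5 deg 4.2
teal px [419 129] xy 450.2 -319.0 LxW 53.9 2.9 deg -86.8
210 118 187 [[450.6, -194.3]]
220 118 188 [[451.0, -200.2]]
230 118 188 [[451.3, -206.1]]
240 118 188 [[451.6, -212.0]]
250 118 222 [[452.0, -217.9]]
260 118 121 [[452.3, -223.8]]
270 118 121 [[452.6, -229.7]]
280 118 121 [[453.0, -235.6]]
290 118 121 [[453.3, -241.5]]
300 204 222 [[400.6, -251.6]]
```

```bash
python3 -m inch '[[[-0.002,-0.0003,0.01,0,0,0],[0,0,0.008,0,0,0],[0,0,0.006,0,0,0],[0,0,0.006,0,0,0],[0,0,0.005,0,0,0],[0,0,0,0,0,0],[0,0,0,0,0,0]]]'
python3 - <<'E'
from h import *
to(377.2,-236.3,15,3.2)
E
```

```text
time: 103.25
position: [0.377, -0.2365, 0.015]
tcp_rot: [3.14, 0.088, 0.003]
contact_force: [-0.6, 1.4, 3.6]
gripper_width: 0.351
grip_force: 61.0
t 103.2 yaw 3.2 turn [ 0.    -0.002  0.   ] shift mm [ 0.3 -0.2 -0. ]
```

```bash
python3 -m inch '[[[0,0,0,0,0,0],[0,0,0,0,0,0],[0,0,0,0,0,0],[0,0,-0.03,0,0,0],[0,0,-0.06,0,0,0],[0,0,-0.06,0,0,0],[0,0,-0.03,0,0,0],[0,0,0,0,0,0],[0,0,0,0,0,0]]]' 0.06
python3 - <<'E'
from h import *
c=shot("wrist");P=wz(c)*1000;a=np.radians(3.2);o=np.array([374,-236.5])
def z(x,y):
    p=o+[x*np.cos(a)-y*np.sin(a),x*np.sin(a)+y*np.cos(a)];u,v=map(int,pix(c,np.array([*p,12])/1000));return round(float(np.nanmedian(P[v-1:v+2,u-1:u+2,2])),1)
print("beam/jaws",[(q,z(*q)) for q in((-70,0),(-45,0),(-25,0),(31,0),(55,0),(72,0),(69,30),(37,30),(5,0),(5,12),(5,-12))])
m=(abs(P[...,2]-26)<3)&(abs(P[...,0]-379)<40)&(abs(P[...,1]+236)<40)
print("slider",np.round(np.hstack(cv2.minAreaRect(P[m][:,:2].astype(np.float32))),1))
show(c,[("red",.024),("teal",.004)],amin=60)
m=(abs(P[...,2]-24.2)<2.5)&(abs(P[...,0]-350)<70)&(abs(P[...,1]+322)<25)
print("handle",np.round(np.hstack(cv2.minAreaRect(P[m][:,:2].astype(np.float32))),1))
c=shot("top");show(c,[("yellow",.006),("red",.02)],amin=200);stack(c);edges(c,74)
E
```

```text
time: 104.38
position: [0.376, -0.2359, 0.1938]
tcp_rot: [-3.139, -0.088, -0.002]
contact_force: [0.7, -0.4, -0.0]
gripper_width: 0.704
grip_force: 0.0
beam/jaws [((-70, 0), 12.1), ((-45, 0), 12.3), ((-25, 0), 12.4), ((31, 0), 12.1), ((55, 0), 12.2), ((72, 0), 12.1), ((69, 30), 11.8), ((37, 30), 12.4), ((5, 0), 26.4), ((5, 12), 26.0), ((5, -12), 26.5)]
slider [ 379.4 -237.5   39.6   31.4    3.9]
red px [352 213] xy 347.7 -320.7 LxW 104.1 22.5 deg 3.4
teal px [261 176] xy 378.9 -223.2 LxW 45.0 10.8 deg 5.1
teal px [268 138] xy 404.3 -224.0 LxW 97.1 61.0 deg 4.2
teal px [369 130] xy 424.1 -319.7 LxW 57.3 56.4 deg -86.8
handle [ 347.5 -321.8  104.3   20.3    2.9]
stack z [75.8, 76.8, 76.2, 76.7, 76.9, 75.9]
n 594 x [-53.6  54. ] y [-25.3  27.8]
[array([0.1, 1.3]), array([109.8,  54. ]), np.float64(0.6)]
```

```bash
python3 - <<'E'
from h import *
c=shot("side");P=wz(c)*1000;a=np.radians(-4.6);d=P[...,:2]-[428.7,39];X=d[...,0]*np.cos(a)+d[...,1]*np.sin(a);Y=-d[...,0]*np.sin(a)+d[...,1]*np.cos(a);Z=P[...,2]
print(np.round(c["c2w"][:3,3],2))
for lo,hi in((22,25),(28,36),(39,43),(46,54),(57,61),(64,71),(72,77)):
    m=(Z>lo)&(Z<hi)&(abs(X)<38)&(abs(Y)<40);m2=(Z>lo)&(Z<hi)&(abs(Y)<22)&(abs(X)<70)
    print(lo,hi,m.sum(),"Y",np.percentile(Y[m],[10,50,90]).round(1) if m.any() else None,"X",m2.sum(),np.percentile(X[m2],[10,50,90]).round(1) if m2.any() else None)
E
```

```text
[0.26 0.84 0.95]
22 25 9 Y [26.4 27.8 29. ] X 9 [-65.8 -63.9  56. ]
28 36 47 Y [25.2 26.8 28.2] X 8 [-59.1 -58.7 -58.4]
39 43 20 Y [23.8 26.4 28.2] X 2 [-58.3 -58.1 -58. ]
46 54 52 Y [24.8 27.2 28.5] X 6 [-58.2 -57.9 -37.5]
57 61 12 Y [24.9 26.4 29. ] X 2 [-57.9 -57.8 -57.8]
64 71 53 Y [-1.4 27.2 29. ] X 20 [-57.9 -33.1  39.4]
72 77 317 Y [-19.8   3.1  24.1] X 364 [-48.8  -4.8  39.2]
```

All layers are flush and both tools are home, so I'm handing in.

```bash
python3 -m inch '[[[0,0,0,0,0,0],[0,0,0,0,0,0],[0,0,0,0,0,0],[0,0,0,0,0,0]]]'; python3 -c "
from cell import ticket
print(ticket.close_job())"
```

```text
time: 105.02
position: [0.3765, -0.2364, 0.1948]
tcp_rot: [3.14, 0.088, 0.004]
contact_force: [-0.5, 0.3, -0.5]
gripper_width: 0.703
grip_force: 0.0
the job is handed in; nothing more can be done
None
```

I handed the job in at 105 s with four plates and three sheets alternating squarely in the carrier, no sheet left over, and the scraper and caliper seated in their cut-outs by my last measurements; the hand-in returned no verdict, and I viewed 19 pictures, over the limit of 14.

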